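# Lay out the brush-plating table

## Robot

A 6-joint arm with a two-finger parallel gripper is mounted at the origin on the work surface. World frame = base frame: x ahead of the robot, y to its left, z up, the work surface at z = 0. Lengths are in m, angles in rad, forces in N, time in s.
With the tool pointing down it reaches from about 0.225 to 0.875 m from the base axis. Payload 3.4 kg.
Tool frame: the origin (TCP) lies at the very end of the fingers, on their centre line; the grasp point (between the pads) lies behind it (manip.grasp_offset is the z of the grasp point in the tool frame, in m); z points along the fingers, y is the line along which they close (so a half turn about z gives the same grasp; the last joint's range is limited). The gripper opens to 85 mm and grips with 20 to 120 N. Pads are 22 mm wide; open, the fingers measure 114 mm over their backs; the gripper's body (76 mm by 85 mm) begins 54 mm behind the grasp point. The pads swing forward as they close: fully open they stand 13 mm farther back than shut.
Start: joints at [-1.445, 0.276, 1.505, -0, 1.361, -0.121], TCP at [0.14, -0.558, 0.231] pointing down, gripper open.
Joint ranges: [-2.89, 2.89], [-0.75, 2.08], [0.22, 2.7], [-1.18, 4.32], [0.11, 2.71], [-2.7, 2.7]. Speed limits (rad/s): [2.57, 2.57, 3.14, 3.14, 3.14, 3.14].

## Interface

Orientations are given as a unit quaternion [w, x, y, z].
In Python, from rig import manip gives the robot as it stands.
- The arm moves only by the shell command python3 -m pendant 'ROWS' [FORCE]. ROWS is JSON, a list of rows, each an object of numbers: "dx", "dy", "dz": the shift along the tool's x, y, z in m; "rx", "ry", "rz": the turn, a rotation vector about the tool's x, y, z in degrees; "hand": the finger opening in m, from 0 to 0.0854. In form: [{"dx": .., "dy": .., "dz": .., "rx": .., "ry": .., "rz": .., "hand": ..}, ...]. A call has 1 to 12 rows; each row shifts and turns the commanded pose from where the row before left it, along the tool's axes as they then stand; what a row does not reach is not made up. A row lasts 1/12 s, in which the tool goes at most 41.7 mm and 7.16 degrees, less where a joint would pass 70% of its speed; a pose out of reach is approached as far as the arm can. A call is refused whole if a number of a shift passes 0.0417 or a number of a turn 7.16, either way. A call with a gripper value outside its range is refused whole. The fingers move at their own pace and stop on an object; FORCE is the grip in N (left out, the last holds). Time passes only in rows, so rows that do not move let the fingers close. It gives the time, the measured TCP pose, the force, the opening and the grip force at its end, in the units of the state.
- manip.get_state(): the state, without advancing time (a new reading comes with each control period).
- manip.get_image(name): name is "side" or "top" or "wrist"; returns a dict with "frame" (384x512x3 uint8, red, green, blue), "fx", "fy", "cx", "cy" (pixels), "position" and "attitude" of the camera in the world; the wrist camera has in their place "mount" (4x4, takes a point from camera to tool coordinates, whose origin is the TCP and whose axes are the flange's). Camera axes: x right, y up, looking along -z (the intrinsics and any distortion apply to the point x, -y, -z); pixel columns grow to the right and rows downward; lengths in m; the calibration is good to about 2 mm. A picture is of the moment at which its call begins: read the wrist's pose just before it. There is no depth.
- manip.sign_off(): hands the job in; it is judged then, once.
The state is a dict: "clock": time; "qpos": joint angles; "qd": joint speeds; "effort": joint torques, N m; "position": TCP position; "ee_rot": TCP orientation; "contact_force": force on the tool from outside, world axes, zero at the start; "moment": the same for the moment, N m; "width": finger opening in m; "gripper_force": force on a finger pad.
Only numpy, scipy, OpenCV 4.12 (cv2) and the standard library are available. Lean on these libraries where they do the work, as an engineer would, in place of code of your own. Each camera call takes 0.05 s, during which the arm holds its last target. There are 200 camera calls.

## Task

Lay out the plating things: on the front row of the tray's marked spots (the row nearer the robot) stand the blue-capped cleaner bottle at the end next to the rinse bowl, the amber bottle at the other end next to the orange-topped work stand, and the small red-capped bottle between them. Stand the large all-white stock bottle on the back spot, behind the red-capped one, and set the steel knob upright in the middle of the work stand's top. Centre each bottle on its spot, keep all of them upright throughout, and leave the tumbler and the phone alone.

Things in the scene. Friction and masses are not known exactly. Their poses are not given: they have to be found in the camera images.
- cleaner: Cleaner bottle: white body, BLUE cap. Upright loose round bottle; origin at the centre of its underside, z up; round, so its yaw does not matter. Body diameter 38 mm up to a height of 60 mm, then a shoulder and a cap 28 mm in diameter; 85 mm tall in all; 50 to 100 g.
- activator: Activator bottle: the smallest, white body, RED cap. Upright loose round bottle; origin at the centre of its underside, z up; round, so its yaw does not matter. Body diameter 34 mm up to a height of 48 mm, then a shoulder and a cap 26 mm in diameter; 70 mm tall in all; 35 to 70 g.
- gold: Gold-solution bottle: dark AMBER-brown body, yellow cap. Upright loose round bottle; origin at the centre of its underside, z up; round, so its yaw does not matter. Body diameter 42 mm up to a height of 52 mm, then a shoulder and a cap 28 mm in diameter; 75 mm tall in all; 55 to 115 g.
- stock: Stock bottle: the largest, white body and WHITE cap. Upright loose round bottle; origin at the centre of its underside, z up; round, so its yaw does not matter. Body diameter 52 mm up to a height of 75 mm, then a shoulder and a cap 40 mm in diameter; 100 mm tall in all; 110 to 225 g.
- knob: Dark grey steel cabinet knob, the piece to be plated, standing loose on its flat round foot: foot 30 mm in diameter and 6 mm high, narrow neck, head 34 mm in diameter from 16 to 34 mm above the underside; 55 to 115 g. Origin at the centre of its underside, z up; round, so its yaw does not matter.
- tray: Flat dark grey tray, fixed, 6 mm thick, rimless, 175 mm (its x) by 205 mm (its y). Origin: centre of its underside; x points away from the robot (within 12 degrees), y to the robot's left, z up. Four light spots with green rings, 62 mm across, are marked on it: front row at x = -42.5 mm, y = -70, 0 and +70 mm; back spot at x = +42.5 mm, y = 0, behind the middle one.
- bowl: Blue ceramic rinse bowl, empty, fixed to the table just beyond one end of the tray (left or right, differs from start to start): 90 mm across the rim, 30 mm high. Origin at the centre of its underside.
- stand: Work stand, fixed to the table just beyond the other end of the tray: black round foot 76 mm across, and a flat ORANGE round top 68 mm across whose upper face is 30 mm above the table. Origin at the centre of its underside, z up.
- tumbler: Clear glass drinking tumbler at the robot's right, loose, 74 mm across the rim, 95 mm high; not to be disturbed. Origin at the centre of its underside.
- phone: Mobile phone lying flat beyond the tray on the left, loose, white case with a black screen, 74 x 152 x 9 mm; not to be disturbed. Origin at the centre of its underside, y along its length.
Not all that is in view belongs to the job. Leave any purple look-alike of the stock alone.

How it is judged:
By the outcome, as a careful person would: the job done as asked, in the order asked, and still so for the second after the job is handed in, with the robot touching nothing.
It also fails if it takes over 125 s, if anything falls off the work surface, if the arm or the gripper's body presses on something with over 40 N, if the wrist force passes 120 N, or if a joint passes its speed limit or range.

## Working session

There is one attempt and no reset: what is moved stays moved. The work goes in short steps, Python scripts to look and compute and a shell command to move; the robot and the scene stay as the last step left them, time stands still between calls to the robot, and variables do not carry over. Pictures are saved under pics/ and viewed, at most 14 in all, crops included, and the job is handed in when it is done.

```bash
mkdir -p pics; ls; python3 - <<'E'
from rig import manip
import cv2
print(manip.get_state()); print(manip.grasp_offset)
for n in("top","side","wrist"):
    d=manip.get_image(n); cv2.imwrite(f"pics/{n}0.png",d["frame"][:,:,::-1])
    print(n,{k:v for k,v in d.items() if k!="frame"})
E
```

```text
pics
{'clock': 0.0, 'qpos': array([-1.44501969e+00,  2.76584586e-01,  1.50616304e+00, -3.59264347e-06,
        1.36069861e+00, -1.20969678e-01]), 'qd': array([8.59900241e-04, 6.68655905e-04, 4.60753756e-05, 1.23804004e-03,
       1.21643236e-03, 4.50566222e-04]), 'effort': array([ 5.36900679e-04, -4.16774189e+01, -2.45805287e+01, -3.82080501e-06,
        1.11978455e-02, -5.16257757e-07]), 'position': array([ 0.14038543, -0.55703771,  0.23043374]), 'ee_rot': array([-9.26783387e-04,  9.92398708e-01,  1.23060739e-01, -3.98398697e-06]), 'contact_force': array([-0.1419485 ,  0.20399271,  0.3246008 ]), 'moment': array([ 0.01482978,  0.03588391, -0.01072095]), 'gripper_force': 0.0, 'width': 0.08523600497195438}
-0.0187
top {'fx': 369.5414704948602, 'fy': 369.5414704948602, 'cx': 265.3388089975455, 'cy': 192.33832589520887, 'position': array([ 0.35107586, -0.01745167,  0.9729613 ]), 'attitude': array([-0.70267525, -0.08075439,  0.07704085,  0.70270259])}
side {'fx': 394.26144781631695, 'fy': 394.26144781631695, 'cx': 254.76179090324447, 'cy': 198.21906353391566, 'position': array([0.08944999, 0.56000567, 0.8626817 ]), 'attitude': array([-0.33284601, -0.11855153,  0.3313334 ,  0.87485842])}
wrist {'fx': 306.3506295070562, 'fy': 306.3506295070562, 'cx': 257.28068608696293, 'cy': 191.2117009886353, 'mount': array([[-1.88028738e-04,  9.53307381e-01,  3.02001657e-01,
         7.73423329e-02],
       [ 9.99999976e-01,  2.12148802e-04, -4.70669128e-05,
         3.42438611e-04],
       [-1.08938525e-04,  3.02001641e-01, -9.53307399e-01,
        -1.42015717e-01],
       [ 0.00000000e+00,  0.00000000e+00,  0.00000000e+00,
         1.00000000e+00]])}
```

View pics/top0.png

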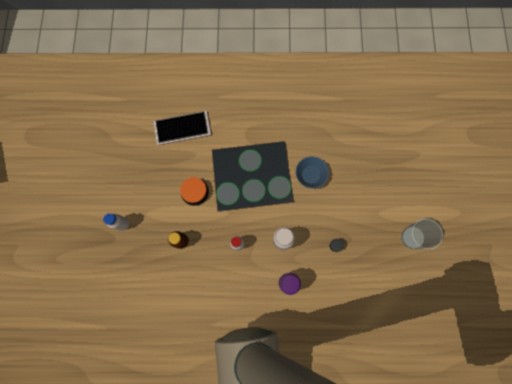

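View pics/side0.png

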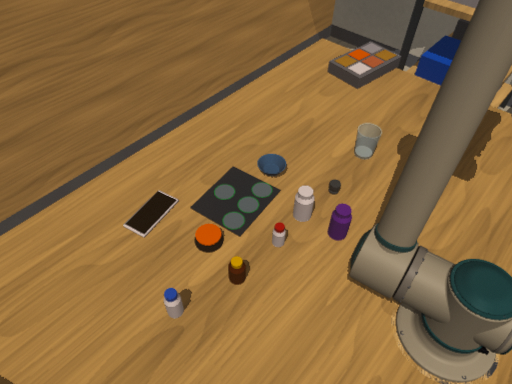

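The top view shows the cleaner at (113,221), amber (178,240), red (237,243), stock (284,238), the purple decoy (290,284) and the knob (337,245). The stand is to the left of the tray (194,190) and the bowl to the right (313,172). So the cleaner goes at tray y=-70 and amber at +70. The side view confirms that all the bottles are upright.

```bash
cat > h.py <<'E'
import numpy as np, cv2
from scipy.spatial.transform import Rotation as R
from rig import manip
def rot(q): return R.from_quat([q[1],q[2],q[3],q[0]]).as_matrix()
def snap(name,save=None):
    s=manip.get_state(); d=manip.get_image(name)
    if name=="wrist":
        T=np.eye(4); T[:3,:3]=rot(s["ee_rot"]); T[:3,3]=s["position"]; T=T@d["mount"]
        d["p"],d["M"]=T[:3,3],T[:3,:3]
    else: d["p"],d["M"]=d["position"],rot(d["attitude"])
    if save: cv2.imwrite(f"pics/{save}.png",d["frame"][:,:,::-1])
    d["hsv"]=cv2.cvtColor(d["frame"],cv2.COLOR_RGB2HSV); return d
def ray(d,uv):
    v=d["M"]@np.array([(uv[0]-d["cx"])/d["fx"],-(uv[1]-d["cy"])/d["fy"],-1.]); return v/np.linalg.norm(v)
def plane(d,uv,z):
    r=ray(d,uv); return d["p"]+r*(z-d["p"][2])/r[2]
def tri(a,ua,b,ub):
    A=np.zeros((3,3)); c=np.zeros(3)
    for d,u in((a,ua),(b,ub)):
        r=ray(d,u); P=np.eye(3)-np.outer(r,r); A+=P; c+=P@d["p"]
    return np.linalg.solve(A,c)
def proj(d,X):
    c=d["M"].T@(np.asarray(X)-d["p"]); return np.array([d["cx"]-d["fx"]*c[0]/c[2],d["cy"]+d["fy"]*c[1]/c[2]])
RNG=dict(blue=((108,150,90),(125,255,255)),yellow=((20,170,120),(32,255,255)),red=((172,150,80),(183,255,255)),
 orange=((3,200,150),(14,255,255)),green=((45,25,40),(100,130,170)),white=((0,0,170),(179,45,255)),dark=((0,0,0),(179,110,60)))
def blobs(d,c,amin=20,amax=20000):
    lo,hi=RNG[c]; m=cv2.inRange(d["hsv"],lo,hi)
    if c=="red": m|=cv2.inRange(d["hsv"],(0,170,70),(3,255,255))
    cs,_=cv2.findContours(m,cv2.RETR_EXTERNAL,cv2.CHAIN_APPROX_NONE); o=[]
    for k in cs:
        a=cv2.contourArea(k)
        if amin<=a<=amax:
            x,y,w,h=cv2.boundingRect(k); e=cv2.fitEllipse(k) if len(k)>5 else None
            o.append((a,(x,y,w,h),e[0] if e else (x+w/2,y+h/2),k))
    return sorted(o,key=lambda t:-t[0])
E
python3 - <<'E'
from h import *
for n in("top","side"):
    d=snap(n)
    for c in RNG:
        print(n,c,[(int(a),b,tuple(np.round(e,1))) for a,b,e,k in blobs(d,c)[:8]])
E
```

```text
top blue [(63, (104, 214, 10, 10), (np.float64(108.9), np.float64(218.6)))]
top yellow [(84, (169, 232, 11, 12), (np.float64(174.0), np.float64(237.8)))]
top red [(54, (231, 237, 10, 9), (np.float64(235.6), np.float64(241.1)))]
top orange [(404, (182, 178, 24, 24), (np.float64(193.0), np.float64(189.8)))]
top green [(3550, (213, 143, 78, 65), (np.float64(249.7), np.float64(175.6)))]
top white [(202, (275, 229, 17, 18), (np.float64(283.0), np.float64(237.2)))]
top dark [(3412, (0, 0, 512, 31), (np.float64(227.2), np.float64(12.7))), (3380, (213, 142, 80, 68), (np.float64(251.6), np.float64(175.2))), (1027, (240, 342, 94, 42), (np.float64(286.5), np.float64(365.4))), (941, (157, 113, 50, 29), (np.float64(181.1), np.float64(126.7))), (291, (238, 328, 38, 12), (np.float64(254.3), np.float64(333.4))), (108, (330, 239, 14, 12), (np.float64(336.6), np.float64(244.7))), (55, (297, 168, 18, 19), (np.float64(306.6), np.float64(176.3)))]
side blue [(690, (416, 51, 36, 33), (np.float64(433.2), np.float64(66.5))), (97, (165, 288, 12, 13), (np.float64(170.3), np.float64(294.0)))]
side yellow [(97,
[... 874 characters left out ...]
305.4), np.float64(190.9))), (58, (297, 198, 17, 7), (np.float64(305.1), np.float64(200.5))), (42, (165, 300, 14, 7), (np.float64(171.4), np.float64(302.9)))]
side dark [(2420, (191, 167, 89, 69), (np.float64(234.7), np.float64(200.0))), (576, (381, 0, 43, 75), (np.float64(403.9), np.float64(40.2))), (504, (319, 25, 79, 26), (np.float64(347.2), np.float64(36.7))), (306, (392, 247, 97, 107), (np.float64(455.7), np.float64(300.1))), (250, (441, 14, 34, 72), (np.float64(438.8), np.float64(73.5))), (155, (454, 260, 28, 21), (np.float64(466.2), np.float64(268.0))), (146, (375, 223, 40, 29), (np.float64(397.6), np.float64(233.2))), (115, (351, 230, 20, 38), (np.float64(358.4), np.float64(247.6)))]
```

```bash
cat >> h.py <<'E'
def spots(d,box,thr=60):
    x,y,w,h=box; g=cv2.cvtColor(d["frame"],cv2.COLOR_RGB2GRAY)[y:y+h,x:x+w]
    hs=d["hsv"][y:y+h,x:x+w]; m=((g>thr)&(hs[...,0]>35)&(hs[...,1]<140)).astype(np.uint8)*255
    m=cv2.morphologyEx(m,cv2.MORPH_OPEN,np.ones((3,3)))
    cs,_=cv2.findContours(m,cv2.RETR_EXTERNAL,cv2.CHAIN_APPROX_NONE)
    return [(cv2.contourArea(k),np.array(cv2.fitEllipse(k)[0])+(x,y)) for k in cs if cv2.contourArea(k)>150]
E
python3 - <<'E'
from h import *
t=snap("top"); s=snap("side")
box={"top":(213,142,80,68),"side":(191,167,89,69)}
for n,d in(("top",t),("side",s)):
    for thr in(50,60,70):
        print(n,thr,[(a,np.round(c,1),np.round(plane(d,c,.006)[:2],4)) for a,c in spots(d,box[n],thr)])
sp={c:blobs(t,c)[0][2] for c in("blue","yellow","red","orange","white")}
ss={c:blobs(s,c)[i][2] for c,i in(("blue",1),("yellow",0),("red",0),("orange",0),("white",1))}
for c in sp: print(c,np.round(tri(t,sp[c],s,ss[c]),4))
print("knob",np.round(tri(t,(336.6,244.7),s,(334.5,186.5)),4))
A=cv2.resize(t["frame"][130:270,95:355],None,fx=3,fy=3)[:,:780]; cv2.imwrite("pics/c1.png",A[:,:,::-1])
E
```

```text
top 50 [(439.5, array([227.4, 193.2]), array([0.5687, 0.0896])), (444.0, array([253.2, 190.1]), array([0.5771, 0.0203])), (443.0, array([279. , 187.1]), array([ 0.5854, -0.0491])), (408.5, array([249.6, 160. ]), array([0.6618, 0.0308]))]
top 60 [(403.0, array([227.3, 193.1]), array([0.5689, 0.0897])), (402.0, array([253.2, 190. ]), array([0.5774, 0.0204])), (402.0, array([279. , 186.9]), array([ 0.5859, -0.0492])), (374.5, array([249.8, 160.1]), array([0.6616, 0.0304]))]
top 70 [(380.5, array([227.2, 193.2]), array([0.5688, 0.09  ])), (368.5, array([253.2, 190.2]), array([0.5768, 0.0203])), (374.5, array([279.1, 186.9]), array([ 0.5861, -0.0494])), (345.0, array([249.7, 160. ]), array([0.6619, 0.0307]))]
side 50 [(312.0, array([233.2, 219.9]), array([0.5683, 0.089 ])), (273.5, array([248.2, 204. ]), array([0.5762, 0.0188])), (245.0, array([224.3, 191.4]), array([0.6607, 0.0294])), (250.5, array([261.5, 189.5]), array([ 0.5847, -0.0494]))]
side 60 [(288.0, array([233.2, 220.1]), array([0.5679, 0.0895])), (254.0, array([248. , 204.1]), array([0.5764, 0.0195])), (232.0, array([224.2, 191.4]), array([0.6609, 0.0299])), (233.5, array([261.6, 189.4]), array([ 0.5846, -0.0498]))]
side 70 [(268.0, array([233.3, 220.1]), array([0.568 , 0.0893])), (239.0, array([247.9, 204.3]), array([0.5761, 0.0202])), (217.5, array([224.2, 191.5]), array([0.6606, 0.0301])), (213.0, array([261.6, 189.3]), array([ 0.585 , -0.0502]))]
blue [0.4881 0.3692 0.0808]
yellow [0.442  0.2098 0.0711]
red [0.4345 0.0596 0.0647]
orange [0.5738 0.1782 0.0271]
white [ 0.441  -0.0544  0.1014]
knob [ 0.4295 -0.1966  0.0136]
```

View pics/c1.png

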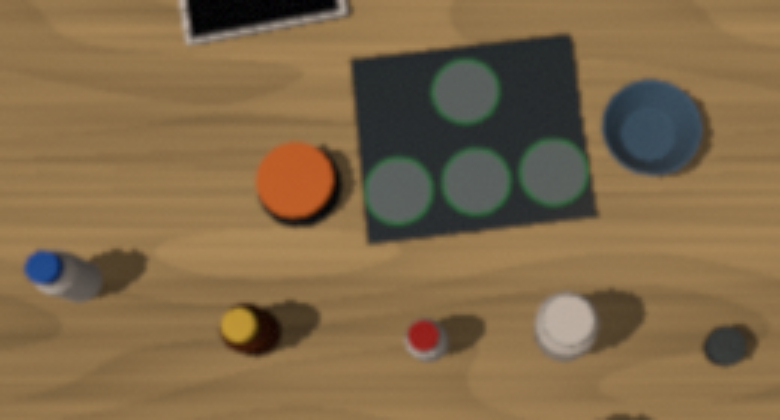

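Both views agree on the spots to about 1 mm with z=6 mm. Tray yaw is about 6.9°. Next I turn the tool to yaw 97° so it closes along tray x, then head for the cleaner.

```bash
cat >> h.py <<'E'
def go(x,y,z,yaw):
    s=manip.get_state(); M=rot(s["ee_rot"]); p=s["position"]
    d=M.T@(np.array([x,y,z])-p); cy=np.degrees(np.arctan2(M[1,0],M[0,0]))
    print("t",round(s["clock"],2),"pos",np.round(p,4),"yaw",round(cy,2),"zax",np.round(M[:,2],3),"w",round(s["width"],4),"gf",round(s["gripper_force"],1))
    print("  to go tool mm",np.round(d*1000,1),"rz",round((cy-yaw+180)%360-180,2))
E
python3 -m pendant '[{"rz":-6.9},{"rz":-6.9},{"rz":-6.9},{"rz":-6.9},{"rz":-6.9},{"rz":-6.9},{"rz":-6.9},{"rz":-6.9},{"rz":-6.9},{"rz":-6.9},{"rz":-6.9},{"rz":-6.9}]'
python3 -m pendant '[{"dx":0.035,"dy":0.018},{"dx":0.035,"dy":0.018},{"dx":0.035,"dy":0.018},{"dx":0.035,"dy":0.018},{"dx":0.035,"dy":0.018},{"dx":0.035,"dy":0.018},{"dx":0.035,"dy":0.018},{"dx":0.035,"dy":0.018},{"dx":0.035,"dy":0.018},{"dx":0.035,"dy":0.018},{"dx":0.035,"dy":0.018},{"dx":0.035,"dy":0.018}]'
python3 - <<'E'
from h import *
go(.488,.369,.20,96.9)
d=snap("wrist","w1")
E
```

```text
t 0.35 pos [ 0.1405 -0.5575  0.2311] yaw 14.14 zax [-0.  0. -1.] w 0.0853 gf 0.0
  to go tool mm [ 563.3 -813.5   31.5] rz -82.76invalid input
invalid input
```

View pics/w1.png

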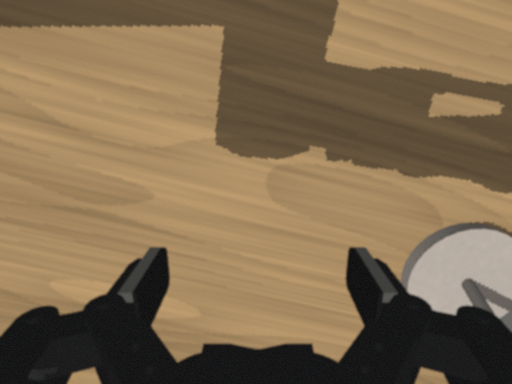

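Both calls were refused, so the arm hasn't moved: the wrist view shows only bare table and the fingers. I'll try again with all keys in each row.

```bash
python3 -m pendant '[{"dx":0,"dy":0,"dz":0,"rx":0,"ry":0,"rz":-6.9,"hand":0.085}]'; python3 -m pendant '[{"dx":0.0,"dy":0.0,"dz":0.0,"rx":0.0,"ry":0.0,"rz":-6.9}]'
```

```text
clock: 0.48
position: [0.1405, -0.5576, 0.2313]
ee_rot: [0.0, 0.983, 0.183, 0.0]
contact_force: [0.6, -0.6, 0.4]
width: 0.0851
gripper_force: 0.0invalid input
```

```bash
python3 -m pendant '[{"dx":0,"dy":0,"dz":0,"rx":0,"ry":0,"rz":-6.9,"hand":0.085},{"dx":0,"dy":0,"dz":0,"rx":0,"ry":0,"rz":-6.9,"hand":0.085},{"dx":0,"dy":0,"dz":0,"rx":0,"ry":0,"rz":-6.9,"hand":0.085},{"dx":0,"dy":0,"dz":0,"rx":0,"ry":0,"rz":-6.9,"hand":0.085},{"dx":0,"dy":0,"dz":0,"rx":0,"ry":0,"rz":-6.9,"hand":0.085},{"dx":0,"dy":0,"dz":0,"rx":0,"ry":0,"rz":-6.9,"hand":0.085},{"dx":0,"dy":0,"dz":0,"rx":0,"ry":0,"rz":-6.9,"hand":0.085},{"dx":0,"dy":0,"dz":0,"rx":0,"ry":0,"rz":-6.9,"hand":0.085},{"dx":0,"dy":0,"dz":0,"rx":0,"ry":0,"rz":-6.9,"hand":0.085},{"dx":0,"dy":0,"dz":0,"rx":0,"ry":0,"rz":-6.9,"hand":0.085},{"dx":0,"dy":0,"dz":0,"rx":0,"ry":0,"rz":-6.9,"hand":0.085}]'
python3 -m pendant '[{"dx":0.035,"dy":0.018,"dz":0,"rx":0,"ry":0,"rz":0,"hand":0.085},{"dx":0.035,"dy":0.018,"dz":0,"rx":0,"ry":0,"rz":0,"hand":0.085},{"dx":0.035,"dy":0.018,"dz":0,"rx":0,"ry":0,"rz":0,"hand":0.085},{"dx":0.035,"dy":0.018,"dz":0,"rx":0,"ry":0,"rz":0,"hand":0.085},{"dx":0.035,"dy":0.018,"dz":0,"rx":0,"ry":0,"rz":0,"hand":0.085},{"dx":0.035,"dy":0.018,"dz":0,"rx":0,"ry":0,"rz":0,"hand":0.085},{"dx":0.035,"dy":0.018,"dz":0,"rx":0,"ry":0,"rz":0,"hand":0.085},{"dx":0.035,"dy":0.018,"dz":0,"rx":0,"ry":0,"rz":0,"hand":0.085},{"dx":0.035,"dy":0.018,"dz":0,"rx":0,"ry":0,"rz":0,"hand":0.085},{"dx":0.035,"dy":0.018,"dz":0,"rx":0,"ry":0,"rz":0,"hand":0.085},{"dx":0.035,"dy":0.018,"dz":0,"rx":0,"ry":0,"rz":0,"hand":0.085},{"dx":0.035,"dy":0.018,"dz":0,"rx":0,"ry":0,"rz":0,"hand":0.085}]'
python3 - <<'E'
from h import *
go(.488,.369,.20,96.9)
E
```

```text
clock: 1.4
position: [0.1405, -0.5576, 0.2313]
ee_rot: [0.0, 0.661, 0.751, -0.0]
contact_force: [0.5, -0.4, 0.0]
width: 0.0849
gripper_force: 0.0
clock: 2.4
position: [0.3042, -0.1129, 0.2317]
ee_rot: [0.001, 0.663, 0.748, 0.0]
contact_force: [0.5, -0.2, -0.1]
width: 0.0848
gripper_force: 0.0
t 2.4 pos [ 0.3042 -0.1129  0.2317] yaw 96.88 zax [ 0.001 -0.001 -1.   ] w 0.0848 gf 0.0
  to go tool mm [456.4 240.1  31.5] rz -0.02
```

```bash

python3 -m pendant '[{"dx":0.035,"dy":0.0185,"dz":0.002,"rx":0,"ry":0,"rz":0,"hand":0.07},{"dx":0.035,"dy":0.0185,"dz":0.002,"rx":0,"ry":0,"rz":0,"hand":0.07},{"dx":0.035,"dy":0.0185,"dz":0.002,"rx":0,"ry":0,"rz":0,"hand":0.07},{"dx":0.035,"dy":0.0185,"dz":0.002,"rx":0,"ry":0,"rz":0,"hand":0.07},{"dx":0.035,"dy":0.0185,"dz":0.002,"rx":0,"ry":0,"rz":0,"hand":0.07},{"dx":0.035,"dy":0.0185,"dz":0.002,"rx":0,"ry":0,"rz":0,"hand":0.07},{"dx":0.035,"dy":0.0185,"dz":0.002,"rx":0,"ry":0,"rz":0,"hand":0.07},{"dx":0.035,"dy":0.0185,"dz":0.002,"rx":0,"ry":0,"rz":0,"hand":0.07},{"dx":0.035,"dy":0.0185,"dz":0.002,"rx":0,"ry":0,"rz":0,"hand":0.07},{"dx":0.035,"dy":0.0185,"dz":0.002,"rx":0,"ry":0,"rz":0,"hand":0.07},{"dx":0.035,"dy":0.0185,"dz":0.002,"rx":0,"ry":0,"rz":0,"hand":0.07},{"dx":0.02,"dy":0.01,"dz":0.001,"rx":0,"ry":0,"rz":0,"hand":0.07}]'
python3 - <<'E'
from h import *
snap("top");go(.488,.369,.20,96.9)
d=snap("wrist","w2")
for a,b,e,k in blobs(d,"blue",100): print(int(a),b,np.round(e,1),np.round(plane(d,e,.085),4))
E
```

```text
clock: 3.4
position: [0.4684, 0.3174, 0.2078]
ee_rot: [-0.0, 0.662, 0.749, 0.001]
contact_force: [-0.1, -0.9, 0.2]
width: 0.07
gripper_force: 0.0
t 3.45 pos [0.4697 0.32   0.2075] yaw 97.11 zax [ 0.002  0.005 -1.   ] w 0.07 gf 0.0
  to go tool mm [46.3 24.2  7.8] rz 0.21
660 (272, 118, 30, 31) [286.3 132.8] [0.489  0.3688 0.085 ]
```

View pics/w2.png

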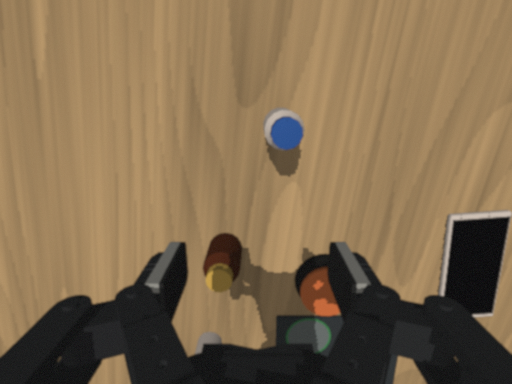

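The cleaner's cap is at (286,133), which gives (0.489, 0.369) and matches the two-view triangulation. Next I move over it and descend.

```bash

python3 -m pendant '[{"dx":0.023,"dy":0.0125,"dz":0.008,"rx":0,"ry":0,"rz":0.1,"hand":0.07},{"dx":0.023,"dy":0.0125,"dz":0.02,"rx":0,"ry":0,"rz":0.1,"hand":0.07},{"dx":0,"dy":0,"dz":0.03,"rx":0,"ry":0,"rz":0,"hand":0.07},{"dx":0,"dy":0,"dz":0.03,"rx":0,"ry":0,"rz":0,"hand":0.07},{"dx":0,"dy":0,"dz":0,"rx":0,"ry":0,"rz":0,"hand":0.07},{"dx":0,"dy":0,"dz":0,"rx":0,"ry":0,"rz":0,"hand":0.07}]'
python3 - <<'E'
from h import *
go(.4888,.369,.018,96.9)
d=snap("wrist")
for a,b,e,k in blobs(d,"blue",100): print(int(a),b,np.round(e,1),np.round(plane(d,e,.085),4))
E
```

```text
clock: 4.0
position: [0.4851, 0.3605, 0.1191]
ee_rot: [-0.001, 0.664, 0.747, -0.002]
contact_force: [0.9, 0.6, 0.6]
width: 0.0699
gripper_force: 0.0
t 4.0 pos [0.4851 0.3605 0.1191] yaw 96.72 zax [-0.004 -0.003 -1.   ] w 0.0699 gf 0.0
  to go tool mm [  8.2   5.1 101.1] rz -0.18
1360 (245, 188, 42, 44) [265.7 209.3] [0.489  0.3705 0.085 ]
```

```bash

python3 -m pendant '[{"dx":0.0085,"dy":0.005,"dz":0,"rx":0,"ry":0,"rz":0,"hand":0.07},{"dx":0,"dy":0,"dz":0.02,"rx":0,"ry":0,"rz":0,"hand":0.07},{"dx":0,"dy":0,"dz":0.03,"rx":0,"ry":0,"rz":0,"hand":0.07},{"dx":0,"dy":0,"dz":0.03,"rx":0,"ry":0,"rz":0,"hand":0.07},{"dx":0,"dy":0,"dz":0.02,"rx":0,"ry":0,"rz":0,"hand":0.07},{"dx":0,"dy":0,"dz":0,"rx":0,"ry":0,"rz":0,"hand":0.07},{"dx":0,"dy":0,"dz":0,"rx":0,"ry":0,"rz":0,"hand":0.07}]'
python3 - <<'E'
from h import *
go(.489,.3697,.018,96.9)
E
```

```text
clock: 4.63
position: [0.4914, 0.3716, 0.0213]
ee_rot: [0.0, 0.664, 0.747, 0.001]
contact_force: [0.1, 0.4, -0.0]
width: 0.07
gripper_force: 0.0
t 4.63 pos [0.4914 0.3716 0.0213] yaw 96.73 zax [ 0.001  0.001 -1.   ] w 0.07 gf 0.0
  to go tool mm [-1.6 -2.6  3.3] rz -0.17
```

```bash

python3 -m pendant '[{"dx":-0.0015,"dy":-0.0025,"dz":0.003,"rx":0,"ry":0,"rz":-0.1,"hand":0.06},{"dx":0,"dy":0,"dz":0,"rx":0,"ry":0,"rz":0,"hand":0.05},{"dx":0,"dy":0,"dz":0,"rx":0,"ry":0,"rz":0,"hand":0.042},{"dx":0,"dy":0,"dz":0,"rx":0,"ry":0,"rz":0,"hand":0.03},{"dx":0,"dy":0,"dz":0,"rx":0,"ry":0,"rz":0,"hand":0.03},{"dx":0,"dy":0,"dz":0,"rx":0,"ry":0,"rz":0,"hand":0.03},{"dx":0,"dy":0,"dz":0,"rx":0,"ry":0,"rz":0,"hand":0.03}]' 30
python3 -m pendant '[{"dx":0,"dy":0,"dz":-0.02,"rx":0,"ry":0,"rz":0,"hand":0.03},{"dx":0,"dy":0,"dz":-0.04,"rx":0,"ry":0,"rz":0,"hand":0.03},{"dx":0,"dy":0,"dz":-0.04,"rx":0,"ry":0,"rz":0,"hand":0.03},{"dx":0,"dy":0,"dz":-0.025,"rx":0,"ry":0,"rz":0,"hand":0.03},{"dx":0,"dy":0,"dz":0,"rx":0,"ry":0,"rz":0,"hand":0.03},{"dx":0,"dy":0,"dz":0,"rx":0,"ry":0,"rz":0,"hand":0.03}]'
python3 - <<'E'
from h import *
go(.5854,-.0495,.135,96.9)
E
```

```text
clock: 5.22
position: [0.489, 0.3697, 0.019]
ee_rot: [0.0, 0.664, 0.748, 0.001]
contact_force: [-0.4, 0.0, 6.9]
width: 0.0375
gripper_force: 29.8
clock: 5.72
position: [0.489, 0.3697, 0.1444]
ee_rot: [0.001, 0.664, 0.748, 0.002]
contact_force: [-0.4, -0.5, -1.3]
width: 0.0377
gripper_force: 30.5
t 5.72 pos [0.489  0.3697 0.1444] yaw 96.84 zax [ 0.004  0.002 -1.   ] w 0.0377 gf 30.5
  to go tool mm [-427.7   45.7    8.8] rz -0.06
```

```bash

python3 -m pendant '[{"dx":-0.02,"dy":0.002,"dz":0,"rx":0,"ry":0,"rz":0,"hand":0.03},{"dx":-0.038,"dy":0.004,"dz":0,"rx":0,"ry":0,"rz":0,"hand":0.03},{"dx":-0.04,"dy":0.0045,"dz":0,"rx":0,"ry":0,"rz":0,"hand":0.03},{"dx":-0.04,"dy":0.0045,"dz":0,"rx":0,"ry":0,"rz":0,"hand":0.03},{"dx":-0.04,"dy":0.0045,"dz":0,"rx":0,"ry":0,"rz":0,"hand":0.03},{"dx":-0.04,"dy":0.0045,"dz":0,"rx":0,"ry":0,"rz":0,"hand":0.03},{"dx":-0.04,"dy":0.0045,"dz":0,"rx":0,"ry":0,"rz":0,"hand":0.03},{"dx":-0.04,"dy":0.0045,"dz":0,"rx":0,"ry":0,"rz":0,"hand":0.03},{"dx":-0.04,"dy":0.0045,"dz":0,"rx":0,"ry":0,"rz":0,"hand":0.03},{"dx":-0.04,"dy":0.0045,"dz":0,"rx":0,"ry":0,"rz":0,"hand":0.03},{"dx":-0.03,"dy":0.003,"dz":0,"rx":0,"ry":0,"rz":0,"hand":0.03},{"dx":-0.02,"dy":0.002,"dz":0,"rx":0,"ry":0,"rz":0,"hand":0.03}]'
python3 -m pendant '[{"dx":0,"dy":0,"dz":0,"rx":0,"ry":0,"rz":0,"hand":0.03},{"dx":0,"dy":0,"dz":0,"rx":0,"ry":0,"rz":0,"hand":0.03}]'
python3 - <<'E'
from h import *
d=snap("wrist","w3");go(.5854,-.0495,.026,96.9)
for thr in(50,60):print([(a,np.round(c,1),np.round(plane(d,c,.006)[:2],4)) for a,c in spots(d,(0,0,512,384),thr)])
for a,b,e,k in blobs(d,"blue",100): print(int(a),b,np.round(e,1),np.round(plane(d,e,.085+.125),4))
E
```

```text
clock: 6.72
position: [0.5849, -0.0535, 0.1399]
ee_rot: [-0.001, 0.665, 0.747, -0.001]
contact_force: [0.6, 0.4, -0.3]
width: 0.0374
gripper_force: 30.5
clock: 6.88
position: [0.5845, -0.0509, 0.1401]
ee_rot: [-0.002, 0.665, 0.747, -0.001]
contact_force: [-0.4, -0.1, -0.9]
width: 0.0375
gripper_force: 30.5
t 6.93 pos [ 0.5843 -0.0498  0.1404] yaw 96.78 zax [-0.004  0.002 -1.   ] w 0.0373 gf 30.5
  to go tool mm [ -0.    1.5 114.4] rz -0.12
[(798.5, array([370. , 330.2]), array([ 0.7274, -0.2064])), (241.5, array([ 85.6, 299.8]), array([ 0.4174, -0.2035])), (40884.5, array([309. ,  99.2]), array([0.6199, 0.0267]))]
[(154.5, array([ 85.8, 301.5]), array([ 0.4176, -0.2056])), (40884.5, array([309. ,  99.2]), array([0.6199, 0.0267]))]
3118 (218, 294, 80, 54) [257.1 322.4] [ 0.5828 -0.0363  0.21  ]
```

View pics/w3.png

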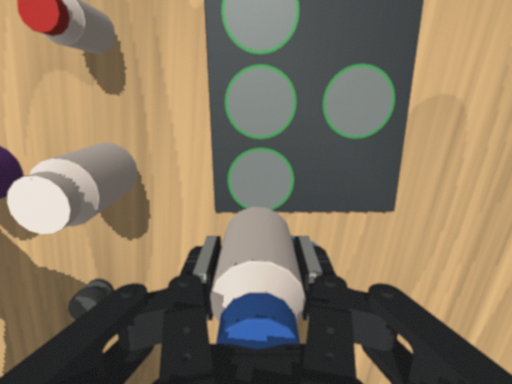

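The wrist sees the held cleaner upright, with the middle spot at (260,102), the back spot at (359,101) and the right spot partly hidden at (261,180). I'll refine the spot positions from the green rings.

```bash
cat >> h.py <<'E'
def rings(d,amin=1500):
    m=cv2.inRange(d["hsv"],(45,90,60),(80,255,255)); m=cv2.morphologyEx(m,cv2.MORPH_CLOSE,np.ones((3,3)))
    cs,_=cv2.findContours(m,cv2.RETR_EXTERNAL,cv2.CHAIN_APPROX_NONE)
    for k in cs:
        h=cv2.convexHull(k)
        if cv2.contourArea(h)>amin:
            e=cv2.fitEllipse(h); print("ring",np.round(e[0],1),np.round(e[1],1),np.round(plane(d,e[0],.006)[:2],4),"area",cv2.contourArea(h))
E
python3 - <<'E'
from h import *
d=snap("wrist");rings(d)
E
```

```text
ring [260.3 180.3] [63.9 66.8] [ 0.5867 -0.0493] area 3250.0
ring [260.3 102.7] [71.5 74.5] [0.5783 0.0201] area 4139.0
ring [358.3 102.2] [69.7 77.2] [0.6626 0.0305] area 4199.0
ring [260.1  11.8] [77.4 86.3] [0.5698 0.0893] area 3509.5
```

```bash

python3 -m pendant '[{"dx":0,"dy":0.002,"dz":0.02,"rx":0,"ry":0,"rz":-0.1,"hand":0.03},{"dx":0,"dy":0,"dz":0.03,"rx":0,"ry":0,"rz":0,"hand":0.03},{"dx":0,"dy":0,"dz":0.03,"rx":0,"ry":0,"rz":0,"hand":0.03},{"dx":0,"dy":0,"dz":0.02,"rx":0,"ry":0,"rz":0,"hand":0.03},{"dx":0,"dy":0,"dz":0,"rx":0,"ry":0,"rz":0,"hand":0.03},{"dx":0,"dy":0,"dz":0,"rx":0,"ry":0,"rz":0,"hand":0.03}]'
python3 - <<'E'
from h import *
go(.586,-.0495,.026,96.9)
E
```

```text
clock: 7.48
position: [0.5864, -0.0484, 0.0413]
ee_rot: [-0.002, 0.662, 0.749, -0.001]
contact_force: [0.5, 0.1, -0.5]
width: 0.0375
gripper_force: 30.5
t 7.48 pos [ 0.5864 -0.0484  0.0413] yaw 97.04 zax [-0.003  0.001 -1.   ] w 0.0375 gf 30.5
  to go tool mm [-1.1 -0.5 15.3] rz 0.14
```

```bash

python3 -m pendant '[{"dx":-0.001,"dy":-0.0005,"dz":0.007,"rx":0,"ry":0,"rz":0.1,"hand":0.03},{"dx":0,"dy":0,"dz":0.006,"rx":0,"ry":0,"rz":0,"hand":0.03},{"dx":0,"dy":0,"dz":0.002,"rx":0,"ry":0,"rz":0,"hand":0.03},{"dx":0,"dy":0,"dz":0,"rx":0,"ry":0,"rz":0,"hand":0.03},{"dx":0,"dy":0,"dz":0,"rx":0,"ry":0,"rz":0,"hand":0.03}]'
python3 - <<'E'
from h import *
go(.586,-.0495,.026,96.9)
E
```

```text
clock: 7.9
position: [0.5876, -0.0511, 0.0277]
ee_rot: [0.0, 0.664, 0.748, 0.0]
contact_force: [0.1, -0.1, -1.4]
width: 0.0374
gripper_force: 30.5
t 7.9 pos [ 0.5876 -0.0511  0.0277] yaw 96.84 zax [ 0.001 -0.    -1.   ] w 0.0374 gf 30.5
  to go tool mm [ 1.8 -1.4  1.7] rz -0.06
```

```bash

python3 -m pendant '[{"dx":0.001,"dy":-0.001,"dz":0.001,"rx":0,"ry":0,"rz":0,"hand":0.03},{"dx":0,"dy":0,"dz":0.001,"rx":0,"ry":0,"rz":0,"hand":0.03},{"dx":0,"dy":0,"dz":0,"rx":0,"ry":0,"rz":0,"hand":0.03}]'
python3 -m pendant '[{"dx":0,"dy":0,"dz":0,"rx":0,"ry":0,"rz":0,"hand":0.04},{"dx":0,"dy":0,"dz":0,"rx":0,"ry":0,"rz":0,"hand":0.05},{"dx":0,"dy":0,"dz":0,"rx":0,"ry":0,"rz":0,"hand":0.065},{"dx":0,"dy":0,"dz":0,"rx":0,"ry":0,"rz":0,"hand":0.07},{"dx":0,"dy":0,"dz":-0.015,"rx":0,"ry":0,"rz":0,"hand":0.07},{"dx":0,"dy":0,"dz":-0.03,"rx":0,"ry":0,"rz":0,"hand":0.07},{"dx":0,"dy":0,"dz":-0.04,"rx":0,"ry":0,"rz":0,"hand":0.07},{"dx":0,"dy":0,"dz":-0.04,"rx":0,"ry":0,"rz":0,"hand":0.07},{"dx":0,"dy":0,"dz":-0.03,"rx":0,"ry":0,"rz":0,"hand":0.07},{"dx":0.02,"dy":-0.008,"dz":0,"rx":0,"ry":0,"rz":0,"hand":0.07},{"dx":0.035,"dy":-0.014,"dz":0,"rx":0,"ry":0,"rz":0,"hand":0.07},{"dx":0.035,"dy":-0.014,"dz":0,"rx":0,"ry":0,"rz":0,"hand":0.07}]'
python3 -m pendant '[{"dx":0.035,"dy":-0.014,"dz":0,"rx":0,"ry":0,"rz":0,"hand":0.07},{"dx":0.035,"dy":-0.014,"dz":0,"rx":0,"ry":0,"rz":0,"hand":0.07},{"dx":0.035,"dy":-0.014,"dz":0,"rx":0,"ry":0,"rz":0,"hand":0.07},{"dx":0,"dy":0,"dz":0,"rx":0,"ry":0,"rz":0,"hand":0.07}]'
python3 - <<'E'
from h import *
go(.442,.21,.10,96.9)
d=snap("wrist"); rings(d)
for a,b,e,k in blobs(d,"yellow",100): print(int(a),b,np.round(e,1),np.round(plane(d,e,.075),4))
for c in("orange","red"):
  for a,b,e,k in blobs(d,c,100): print(c,int(a),b,np.round(e,1),np.round(plane(d,e,.03 if c=="orange" else .07),4))
t=snap("top"); e=blobs(t,"blue",40); print([(x[1],np.round(plane(t,x[2],.085),4)) for x in e])
E
```

```text
clock: 8.15
position: [0.5861, -0.0501, 0.0253]
ee_rot: [0.0, 0.664, 0.748, -0.0]
contact_force: [0.9, 0.1, -0.8]
width: 0.0373
gripper_force: 30.5
clock: 9.15
position: [0.5401, 0.035, 0.1811]
ee_rot: [0.001, 0.665, 0.747, 0.001]
contact_force: [-0.2, 0.6, -0.0]
width: 0.07
gripper_force: 0.0
clock: 9.48
position: [0.4812, 0.1392, 0.1804]
ee_rot: [-0.002, 0.662, 0.75, 0.0]
contact_force: [-0.5, -0.8, 0.5]
width: 0.07
gripper_force: 0.0
t 9.48 pos [0.4812 0.1392 0.1804] yaw 97.11 zax [-0.003  0.003 -1.   ] w 0.07 gf 0.0
  to go tool mm [ 74.8 -29.9  80.7] rz 0.21
ring [397.9 277.8] [45.1 53.9] [0.6628 0.0303] area 1509.0
ring [330.5 223.1] [51.  56.7] [0.5697 0.0896] area 2220.5
red 494 (186, 248, 26, 26) [198.9 260.5] [0.4358 0.0627 0.07  ]
[]
```

```bash
python3 - <<'E'
from h import *
d=snap("wrist","w4"); t=snap("top","t4")
cv2.imwrite("pics/m4.png",np.hstack([d["frame"],t["frame"]])[:, :, ::-1][::1,::1]); im=cv2.imread("pics/m4.png"); cv2.imwrite("pics/m4.png",cv2.resize(im,(800,300)))
for p in((260,80),(340,130)): print(d["hsv"][p[1],p[0]])
E
```

```text
[ 17 107 167]
[ 10 173 218]
```

View pics/m4.png

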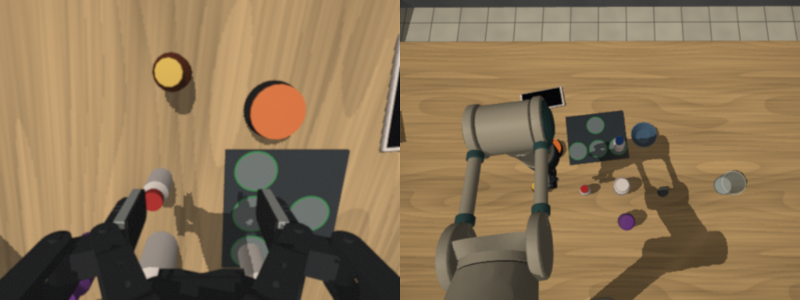

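The wrist view shows the amber cap at (215,92), the orange disc at (356,141) and the cleaner standing on the right spot. The lit colours are less saturated here, so I'll loosen the masks.

```bash
sed -i 's/yellow=((20,170,120)/yellow=((19,130,150)/; s/orange=((3,200,150)/orange=((3,160,150)/' h.py; python3 - <<'E'
from h import *
d=snap("wrist"); print(d["hsv"][92,215],d["hsv"][141,356])
for c,z in(("yellow",.075),("orange",.03)):
  for a,b,e,k in blobs(d,c,150): print(c,int(a),b,np.round(e,1),np.round(plane(d,e,z),4))
go(.442,.21,.10,96.9)
E
```

```text
[ 21 153 219] [ 10 174 218]
yellow 1006 (196, 71, 36, 38) [213.2  89.7] [0.4433 0.2092 0.075 ]
orange 3780 (319, 105, 71, 72) [354.3 140.5] [0.5741 0.1791 0.03  ]
t 9.73 pos [0.4864 0.1333 0.1804] yaw 96.79 zax [ 0.001 -0.001 -1.   ] w 0.0703 gf 0.0
  to go tool mm [ 81.5 -35.1  80.3] rz -0.11
```

```bash

python3 -m pendant '[{"dx":0.027,"dy":-0.0115,"dz":0.01,"rx":0,"ry":0,"rz":0,"hand":0.075},{"dx":0.027,"dy":-0.0115,"dz":0.02,"rx":0,"ry":0,"rz":0,"hand":0.075},{"dx":0.027,"dy":-0.0115,"dz":0.02,"rx":0,"ry":0,"rz":0,"hand":0.075},{"dx":0,"dy":0,"dz":0.02,"rx":0,"ry":0,"rz":0,"hand":0.075},{"dx":0,"dy":0,"dz":0,"rx":0,"ry":0,"rz":0,"hand":0.075},{"dx":0,"dy":0,"dz":0,"rx":0,"ry":0,"rz":0,"hand":0.075},{"dx":0,"dy":0,"dz":0,"rx":0,"ry":0,"rz":0,"hand":0.075}]'
python3 - <<'E'
from h import *
d=snap("wrist")
go(.443,.2095,.017,96.9)
for a,b,e,k in blobs(d,"yellow",150): print(int(a),b,np.round(e,1),np.round(plane(d,e,.075),4))
E
```

```text
clock: 10.32
position: [0.4435, 0.2097, 0.1111]
ee_rot: [0.001, 0.664, 0.747, 0.001]
contact_force: [0.4, 0.1, 0.6]
width: 0.0751
gripper_force: 0.0
t 10.37 pos [0.4437 0.2098 0.1114] yaw 96.73 zax [ 0.003  0.    -1.   ] w 0.0752 gf 0.0
  to go tool mm [-0.2 -0.9 94.4] rz -0.17
1308 (236, 202, 43, 41) [256.4 222.3] [0.443  0.2097 0.075 ]
```

```bash

python3 -m pendant '[{"dx":0,"dy":-0.0005,"dz":0.025,"rx":0,"ry":0,"rz":-0.1,"hand":0.075},{"dx":0,"dy":0,"dz":0.03,"rx":0,"ry":0,"rz":0,"hand":0.075},{"dx":0,"dy":0,"dz":0.025,"rx":0,"ry":0,"rz":0,"hand":0.075},{"dx":0,"dy":0,"dz":0.014,"rx":0,"ry":0,"rz":0,"hand":0.075},{"dx":0,"dy":0,"dz":0,"rx":0,"ry":0,"rz":0,"hand":0.065},{"dx":0,"dy":0,"dz":0,"rx":0,"ry":0,"rz":0,"hand":0.055},{"dx":0,"dy":0,"dz":0,"rx":0,"ry":0,"rz":0,"hand":0.046},{"dx":0,"dy":0,"dz":0,"rx":0,"ry":0,"rz":0,"hand":0.034},{"dx":0,"dy":0,"dz":0,"rx":0,"ry":0,"rz":0,"hand":0.034},{"dx":0,"dy":0,"dz":0,"rx":0,"ry":0,"rz":0,"hand":0.034},{"dx":0,"dy":0,"dz":0,"rx":0,"ry":0,"rz":0,"hand":0.034}]' 30
python3 - <<'E'
from h import *
go(.569,.0893,.135,96.9)
E
```

```text
clock: 11.28
position: [0.4431, 0.2107, 0.018]
ee_rot: [0.001, 0.663, 0.749, 0.002]
contact_force: [0.7, -1.9, 6.5]
width: 0.0415
gripper_force: 30.8
t 11.28 pos [0.4431 0.2107 0.018 ] yaw 96.96 zax [ 0.004  0.001 -1.   ] w 0.0415 gf 30.8
  to go tool mm [-135.8  110.8 -116.5] rz 0.06
```

```bash

python3 -m pendant '[{"dx":0,"dy":0,"dz":-0.02,"rx":0,"ry":0,"rz":0,"hand":0.034},{"dx":0,"dy":0,"dz":-0.035,"rx":0,"ry":0,"rz":0,"hand":0.034},{"dx":0,"dy":0,"dz":-0.03,"rx":0,"ry":0,"rz":0,"hand":0.034},{"dx":-0.012,"dy":0.01,"dz":-0.015,"rx":0,"ry":0,"rz":0,"hand":0.034},{"dx":-0.026,"dy":0.021,"dz":0,"rx":0,"ry":0,"rz":0,"hand":0.034},{"dx":-0.026,"dy":0.021,"dz":0,"rx":0,"ry":0,"rz":0,"hand":0.034},{"dx":-0.026,"dy":0.021,"dz":0,"rx":0,"ry":0,"rz":0,"hand":0.034},{"dx":-0.026,"dy":0.021,"dz":0,"rx":0,"ry":0,"rz":0,"hand":0.034},{"dx":-0.02,"dy":0.017,"dz":0,"rx":0,"ry":0,"rz":0,"hand":0.034},{"dx":0,"dy":0,"dz":0,"rx":0,"ry":0,"rz":0,"hand":0.034},{"dx":0,"dy":0,"dz":0,"rx":0,"ry":0,"rz":0,"hand":0.034},{"dx":0,"dy":0,"dz":0,"rx":0,"ry":0,"rz":0,"hand":0.034}]'
python3 - <<'E'
from h import *
go(.569,.0893,.0245,96.9)
E
```

```text
clock: 12.28
position: [0.5668, 0.0891, 0.1162]
ee_rot: [-0.001, 0.663, 0.748, -0.0]
contact_force: [-0.5, 0.4, 0.3]
width: 0.0411
gripper_force: 30.8
t 12.28 pos [0.5668 0.0891 0.1162] yaw 96.92 zax [-0.001  0.    -1.   ] w 0.0411 gf 30.8
  to go tool mm [-0.2  2.4 91.7] rz 0.02
```

```bash

python3 -m pendant '[{"dx":0,"dy":0.002,"dz":0.02,"rx":0,"ry":0,"rz":0,"hand":0.034},{"dx":0,"dy":0,"dz":0.03,"rx":0,"ry":0,"rz":0,"hand":0.034},{"dx":0,"dy":0,"dz":0.025,"rx":0,"ry":0,"rz":0,"hand":0.034},{"dx":0,"dy":0,"dz":0.01,"rx":0,"ry":0,"rz":0,"hand":0.034},{"dx":0,"dy":0,"dz":0,"rx":0,"ry":0,"rz":0,"hand":0.034},{"dx":0,"dy":0,"dz":0,"rx":0,"ry":0,"rz":0,"hand":0.034},{"dx":0,"dy":0,"dz":0,"rx":0,"ry":0,"rz":0,"hand":0.034}]'
python3 - <<'E'
from h import *
go(.569,.0893,.0245,96.9)
E
```

```text
clock: 12.87
position: [0.5707, 0.0896, 0.0328]
ee_rot: [0.001, 0.663, 0.749, 0.001]
contact_force: [0.8, -0.1, -0.3]
width: 0.0414
gripper_force: 30.8
t 12.87 pos [0.5707 0.0896 0.0328] yaw 96.98 zax [ 0.003  0.    -1.   ] w 0.0414 gf 30.8
  to go tool mm [-0.1 -1.8  8.2] rz 0.08
```

```bash

python3 -m pendant '[{"dx":0,"dy":-0.001,"dz":0.004,"rx":0,"ry":0,"rz":0,"hand":0.034},{"dx":0,"dy":0,"dz":0.003,"rx":0,"ry":0,"rz":0,"hand":0.034},{"dx":0,"dy":0,"dz":0.0015,"rx":0,"ry":0,"rz":0,"hand":0.034},{"dx":0,"dy":0,"dz":0,"rx":0,"ry":0,"rz":0,"hand":0.034},{"dx":0,"dy":0,"dz":0,"rx":0,"ry":0,"rz":0,"hand":0.034},{"dx":0,"dy":0,"dz":0,"rx":0,"ry":0,"rz":0,"hand":0.034}]'
python3 -m pendant '[{"dx":0,"dy":0,"dz":0,"rx":0,"ry":0,"rz":0,"hand":0.044},{"dx":0,"dy":0,"dz":0,"rx":0,"ry":0,"rz":0,"hand":0.055},{"dx":0,"dy":0,"dz":0,"rx":0,"ry":0,"rz":0,"hand":0.065},{"dx":0,"dy":0,"dz":0,"rx":0,"ry":0,"rz":0,"hand":0.07},{"dx":0,"dy":0,"dz":-0.015,"rx":0,"ry":0,"rz":0,"hand":0.07},{"dx":0,"dy":0,"dz":-0.03,"rx":0,"ry":0,"rz":0,"hand":0.07},{"dx":0,"dy":0,"dz":-0.04,"rx":0,"ry":0,"rz":0,"hand":0.07},{"dx":0,"dy":0,"dz":-0.035,"rx":0,"ry":0,"rz":0,"hand":0.07},{"dx":-0.003,"dy":-0.03,"dz":0,"rx":0,"ry":0,"rz":0,"hand":0.07},{"dx":-0.004,"dy":-0.04,"dz":0,"rx":0,"ry":0,"rz":0,"hand":0.07},{"dx":-0.004,"dy":-0.04,"dz":0,"rx":0,"ry":0,"rz":0,"hand":0.07},{"dx":-0.002,"dy":-0.025,"dz":0,"rx":0,"ry":0,"rz":0,"hand":0.07}]'
python3 -m pendant '[{"dx":0,"dy":0,"dz":0,"rx":0,"ry":0,"rz":0,"hand":0.07},{"dx":0,"dy":0,"dz":0,"rx":0,"ry":0,"rz":0,"hand":0.07}]'
python3 - <<'E'
from h import *
d=snap("wrist","w5")
go(.435,.061,.10,96.9)
for a,b,e,k in blobs(d,"red",150): print(int(a),b,np.round(e,1),np.round(plane(d,e,.07),4))
for a,b,e,k in blobs(d,"yellow",150): print(int(a),b,np.round(e,1),np.round(plane(d,e,.081),4))
E
```

```text
clock: 13.37
position: [0.5692, 0.089, 0.024]
ee_rot: [0.0, 0.663, 0.749, 0.0]
contact_force: [-0.8, 0.3, 5.6]
width: 0.0412
gripper_force: 31.3
clock: 14.37
position: [0.4317, 0.0594, 0.1423]
ee_rot: [-0.001, 0.663, 0.749, -0.001]
contact_force: [-0.4, -0.2, -0.2]
width: 0.0699
gripper_force: 0.0
clock: 14.53
position: [0.4353, 0.0596, 0.1431]
ee_rot: [0.0, 0.663, 0.748, 0.0]
contact_force: [0.8, 0.2, 0.4]
width: 0.0703
gripper_force: 0.0
t 14.58 pos [0.4371 0.0597 0.1432] yaw 96.92 zax [ 0.002 -0.    -1.   ] w 0.0701 gf 0.0
  to go tool mm [ 1.6 -2.  43.2] rz 0.02
776 (241, 185, 33, 33) [257.1 200.9] [0.4351 0.0608 0.07  ]
1102 (431, 173, 40, 38) [450.9 191.3] [0.5685 0.088  0.081 ]
```

View pics/w5.png

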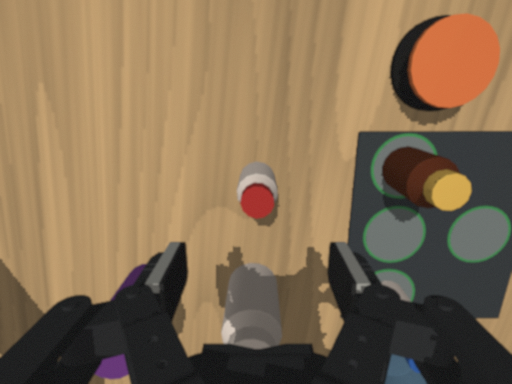

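Amber stands on the left spot, its cap measured at (.5685,.088). The red cap is at (257,201), which gives (.435,.061). I'll grasp it.

```bash

python3 -m pendant '[{"dx":0.001,"dy":-0.0015,"dz":0.025,"rx":0,"ry":0,"rz":0,"hand":0.065},{"dx":0,"dy":0,"dz":0.035,"rx":0,"ry":0,"rz":0,"hand":0.065},{"dx":0,"dy":0,"dz":0.03,"rx":0,"ry":0,"rz":0,"hand":0.065},{"dx":0,"dy":0,"dz":0.025,"rx":0,"ry":0,"rz":0,"hand":0.065},{"dx":0,"dy":0,"dz":0.013,"rx":0,"ry":0,"rz":0,"hand":0.065},{"dx":0,"dy":0,"dz":0,"rx":0,"ry":0,"rz":0,"hand":0.055},{"dx":0,"dy":0,"dz":0,"rx":0,"ry":0,"rz":0,"hand":0.045},{"dx":0,"dy":0,"dz":0,"rx":0,"ry":0,"rz":0,"hand":0.038},{"dx":0,"dy":0,"dz":0,"rx":0,"ry":0,"rz":0,"hand":0.026},{"dx":0,"dy":0,"dz":0,"rx":0,"ry":0,"rz":0,"hand":0.026},{"dx":0,"dy":0,"dz":0,"rx":0,"ry":0,"rz":0,"hand":0.026},{"dx":0,"dy":0,"dz":0,"rx":0,"ry":0,"rz":0,"hand":0.026}]' 30
python3 - <<'E'
from h import *
go(.5775,.020,.135,96.9)
E
```

```text
clock: 15.58
position: [0.4358, 0.0605, 0.0157]
ee_rot: [0.001, 0.663, 0.749, 0.001]
contact_force: [1.0, -0.2, 2.9]
width: 0.0333
gripper_force: 30.0
t 15.58 pos [0.4358 0.0605 0.0157] yaw 96.94 zax [ 0.003 -0.    -1.   ] w 0.0333 gf 30.0
  to go tool mm [ -57.4  136.1 -118.9] rz 0.04
```

```bash

python3 -m pendant '[{"dx":0,"dy":0,"dz":-0.02,"rx":0,"ry":0,"rz":0,"hand":0.026},{"dx":0,"dy":0,"dz":-0.04,"rx":0,"ry":0,"rz":0,"hand":0.026},{"dx":0,"dy":0,"dz":-0.035,"rx":0,"ry":0,"rz":0,"hand":0.026},{"dx":-0.005,"dy":0.012,"dz":-0.015,"rx":0,"ry":0,"rz":0,"hand":0.026},{"dx":-0.011,"dy":0.026,"dz":0,"rx":0,"ry":0,"rz":0,"hand":0.026},{"dx":-0.014,"dy":0.034,"dz":0,"rx":0,"ry":0,"rz":0,"hand":0.026},{"dx":-0.014,"dy":0.034,"dz":0,"rx":0,"ry":0,"rz":0,"hand":0.026},{"dx":-0.01,"dy":0.02,"dz":0,"rx":0,"ry":0,"rz":0,"hand":0.026},{"dx":-0.003,"dy":0.008,"dz":0,"rx":0,"ry":0,"rz":0,"hand":0.026},{"dx":0,"dy":0,"dz":0,"rx":0,"ry":0,"rz":0,"hand":0.026},{"dx":0,"dy":0,"dz":0,"rx":0,"ry":0,"rz":0,"hand":0.026},{"dx":0,"dy":0,"dz":0,"rx":0,"ry":0,"rz":0,"hand":0.026}]'
python3 - <<'E'
from h import *
go(.5775,.020,.0225,96.9)
E
```

```text
clock: 16.58
position: [0.5724, 0.0207, 0.1244]
ee_rot: [-0.001, 0.663, 0.749, -0.001]
contact_force: [-1.1, 0.1, -0.6]
width: 0.0331
gripper_force: 30.2
t 16.58 pos [0.5724 0.0207 0.1244] yaw 96.96 zax [-0.003  0.    -1.   ] w 0.0331 gf 30.2
  to go tool mm [ -1.4   5.3 101.9] rz 0.06
```

```bash

python3 -m pendant '[{"dx":-0.001,"dy":0.0035,"dz":0.02,"rx":0,"ry":0,"rz":0,"hand":0.026},{"dx":0,"dy":0,"dz":0.03,"rx":0,"ry":0,"rz":0,"hand":0.026},{"dx":0,"dy":0,"dz":0.025,"rx":0,"ry":0,"rz":0,"hand":0.026},{"dx":0,"dy":0,"dz":0.015,"rx":0,"ry":0,"rz":0,"hand":0.026},{"dx":0,"dy":0,"dz":0,"rx":0,"ry":0,"rz":0,"hand":0.026},{"dx":0,"dy":0,"dz":0,"rx":0,"ry":0,"rz":0,"hand":0.026},{"dx":0,"dy":0,"dz":0,"rx":0,"ry":0,"rz":0,"hand":0.026},{"dx":0,"dy":0,"dz":0,"rx":0,"ry":0,"rz":0,"hand":0.026}]'
python3 - <<'E'
from h import *
go(.5775,.020,.0225,96.9)
E
```

```text
clock: 17.25
position: [0.5791, 0.0197, 0.0365]
ee_rot: [0.001, 0.663, 0.749, 0.001]
contact_force: [-0.4, 0.1, -0.5]
width: 0.0334
gripper_force: 30.2
t 17.25 pos [0.5791 0.0197 0.0365] yaw 96.96 zax [ 0.003 -0.    -1.   ] w 0.0334 gf 30.2
  to go tool mm [ 0.5 -1.6 14. ] rz 0.06
```

```bash

python3 -m pendant '[{"dx":0,"dy":-0.001,"dz":0.006,"rx":0,"ry":0,"rz":0,"hand":0.026},{"dx":0,"dy":0,"dz":0.005,"rx":0,"ry":0,"rz":0,"hand":0.026},{"dx":0,"dy":0,"dz":0.003,"rx":0,"ry":0,"rz":0,"hand":0.026},{"dx":0,"dy":0,"dz":0.001,"rx":0,"ry":0,"rz":0,"hand":0.026},{"dx":0,"dy":0,"dz":0,"rx":0,"ry":0,"rz":0,"hand":0.026},{"dx":0,"dy":0,"dz":0,"rx":0,"ry":0,"rz":0,"hand":0.026}]'
python3 -m pendant '[{"dx":0,"dy":0,"dz":0,"rx":0,"ry":0,"rz":0,"hand":0.036},{"dx":0,"dy":0,"dz":0,"rx":0,"ry":0,"rz":0,"hand":0.045},{"dx":0,"dy":0,"dz":0,"rx":0,"ry":0,"rz":0,"hand":0.055},{"dx":0,"dy":0,"dz":0,"rx":0,"ry":0,"rz":0,"hand":0.06},{"dx":0,"dy":0,"dz":-0.015,"rx":0,"ry":0,"rz":0,"hand":0.06},{"dx":0,"dy":0,"dz":-0.03,"rx":0,"ry":0,"rz":0,"hand":0.06},{"dx":0,"dy":0,"dz":-0.04,"rx":0,"ry":0,"rz":0,"hand":0.06},{"dx":0,"dy":0,"dz":-0.04,"rx":0,"ry":0,"rz":0,"hand":0.06},{"dx":0,"dy":-0.015,"dz":-0.025,"rx":0,"ry":0,"rz":0,"hand":0.08},{"dx":-0.01,"dy":-0.035,"dz":0,"rx":0,"ry":0,"rz":0,"hand":0.08},{"dx":-0.014,"dy":-0.037,"dz":0,"rx":0,"ry":0,"rz":0,"hand":0.08},{"dx":-0.014,"dy":-0.035,"dz":0,"rx":0,"ry":0,"rz":0,"hand":0.08}]'
python3 -m pendant '[{"dx":-0.014,"dy":-0.016,"dz":0,"rx":0,"ry":0,"rz":0,"hand":0.08},{"dx":0,"dy":0,"dz":0,"rx":0,"ry":0,"rz":0,"hand":0.08},{"dx":0,"dy":0,"dz":0,"rx":0,"ry":0,"rz":0,"hand":0.08}]'
python3 - <<'E'
from h import *
d=snap("wrist","w6")
go(.441,-.0545,.10,96.9)
for c,z in(("white",.1),("red",.076),("yellow",.081)):
  for a,b,e,k in blobs(d,c,150): print(c,int(a),b,np.round(e,1),np.round(plane(d,e,z),4))
E
```

```text
clock: 17.75
position: [0.577, 0.0194, 0.0216]
ee_rot: [0.0, 0.663, 0.749, -0.0]
contact_force: [-2.9, -0.4, 13.0]
width: 0.0332
gripper_force: 31.6
clock: 18.75
position: [0.4594, -0.0332, 0.1699]
ee_rot: [0.0, 0.662, 0.749, -0.0]
contact_force: [-0.2, -1.0, 0.4]
width: 0.0798
gripper_force: 0.0
clock: 19.0
position: [0.4463, -0.0493, 0.1699]
ee_rot: [0.0, 0.664, 0.748, 0.0]
contact_force: [0.2, 0.0, -0.8]
width: 0.0802
gripper_force: 0.0
t 19.05 pos [ 0.4472 -0.0489  0.17  ] yaw 96.87 zax [ 0.001  0.    -1.   ] w 0.0801 gf 0.0
  to go tool mm [-4.8 -6.9 69.9] rz -0.03
white 2739 (224, 172, 59, 66) [252.7 206.6] [ 0.4432 -0.0518  0.1   ]
white 514 (397, 190, 40, 32) [413.8 203.8] [ 0.5608 -0.0356  0.1   ]
white 324 (404, 106, 33, 30) [417.3 118.5] [0.5465 0.0244 0.1   ]
red 903 (417, 113, 37, 32) [435.5 128.3] [0.5747 0.0186 0.076 ]
yellow 1386 (441, 3, 41, 46) [460.9  25.5] [0.5687 0.0874 0.081 ]
```

View pics/w6.png

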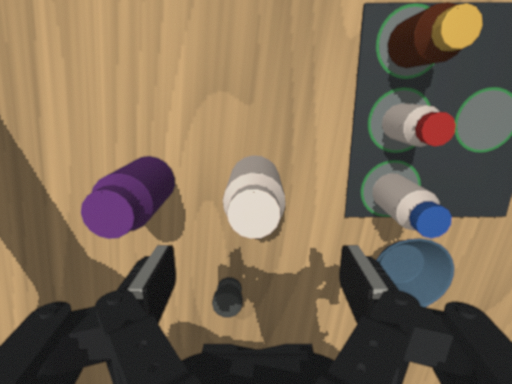

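All three placed bottles stand upright on their spots. The stock cap's top face is centred at about (253.5,212), with the purple decoy at (110,212) and the knob at (228,297).

```bash
python3 - <<'E'
from h import *
d=snap("wrist")
print(np.round(plane(d,(253.5,212.5),.1),4),np.round(plane(d,(109,213),.1),4),np.round(plane(d,(227.5,300),.034),4))
m=cv2.inRange(d["hsv"],(0,0,205),(179,60,255))[150:260,200:300]; k=max(cv2.findContours(m,0,1)[0],key=cv2.contourArea); e=cv2.fitEllipse(k); u=np.array(e[0])+(200,150); print(u,e[1],np.round(plane(d,u,.1),4))
go(.442,-.0545,.037,96.9)
E
```

```text
[ 0.4453 -0.056   0.1   ] [ 0.339  -0.0691  0.1   ] [ 0.4317 -0.1854  0.034 ]
[250.49518585 208.11741638] (51.2740592956543, 61.651206970214844) [ 0.4427 -0.0528  0.1   ]
t 19.1 pos [ 0.4476 -0.0487  0.1699] yaw 96.92 zax [ 0.001  0.    -1.   ] w 0.0801 gf 0.0
  to go tool mm [ -5.1  -6.4 132.9] rz 0.02
```

```bash

python3 -m pendant '[{"dx":-0.0065,"dy":-0.0055,"dz":0.02,"rx":0,"ry":0,"rz":0,"hand":0.078},{"dx":0,"dy":0,"dz":0.02,"rx":0,"ry":0,"rz":0,"hand":0.078},{"dx":0,"dy":0,"dz":0,"rx":0,"ry":0,"rz":0,"hand":0.078},{"dx":0,"dy":0,"dz":0,"rx":0,"ry":0,"rz":0,"hand":0.078},{"dx":0,"dy":0,"dz":0,"rx":0,"ry":0,"rz":0,"hand":0.078}]'
python3 - <<'E'
from h import *
d=snap("wrist","w7"); go(.443,-.0552,.037,96.9)
cv2.imwrite("pics/w7c.png",cv2.resize(d["frame"][150:330,150:350,::-1],None,fx=3,fy=3))
E
```

```text
clock: 19.52
position: [0.4432, -0.0557, 0.1302]
ee_rot: [0.0, 0.663, 0.749, 0.0]
contact_force: [-0.3, -0.7, -0.0]
width: 0.0781
gripper_force: 0.0
t 19.57 pos [ 0.4433 -0.0558  0.1306] yaw 96.98 zax [ 0.002 -0.    -1.   ] w 0.0776 gf 0.0
  to go tool mm [ 0.7 -0.4 93.6] rz 0.08
```

View pics/w7c.png

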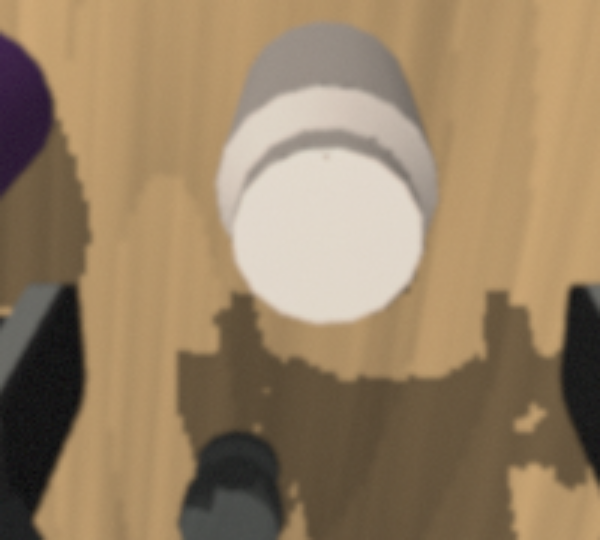

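The cap's top face is centred at crop (327,236), which is pixel (259,228.7).

```bash
python3 - <<'E'
from h import *
d=snap("wrist"); print(np.round(plane(d,(259,228.7),.1),4))
E
python3 -m pendant '[{"dx":0,"dy":0,"dz":0.025,"rx":0,"ry":0,"rz":0,"hand":0.078},{"dx":0,"dy":0,"dz":0.025,"rx":0,"ry":0,"rz":0,"hand":0.078},{"dx":0,"dy":0,"dz":0.025,"rx":0,"ry":0,"rz":0,"hand":0.078},{"dx":0,"dy":0,"dz":0.015,"rx":0,"ry":0,"rz":0,"hand":0.078},{"dx":0,"dy":0,"dz":0,"rx":0,"ry":0,"rz":0,"hand":0.07},{"dx":0,"dy":0,"dz":0,"rx":0,"ry":0,"rz":0,"hand":0.062},{"dx":0,"dy":0,"dz":0,"rx":0,"ry":0,"rz":0,"hand":0.056},{"dx":0,"dy":0,"dz":0,"rx":0,"ry":0,"rz":0,"hand":0.044},{"dx":0,"dy":0,"dz":0,"rx":0,"ry":0,"rz":0,"hand":0.044},{"dx":0,"dy":0,"dz":0,"rx":0,"ry":0,"rz":0,"hand":0.044},{"dx":0,"dy":0,"dz":0,"rx":0,"ry":0,"rz":0,"hand":0.044}]' 45
python3 - <<'E'
from h import *
go(.662,.0303,.17,96.9)
E
```

```text
[ 0.4446 -0.0576  0.1   ]
clock: 20.53
position: [0.4436, -0.0563, 0.0414]
ee_rot: [0.002, 0.663, 0.749, 0.001]
contact_force: [1.1, 1.0, 6.8]
width: 0.0511
gripper_force: 46.8
t 20.53 pos [ 0.4436 -0.0563  0.0414] yaw 96.94 zax [ 0.004 -0.001 -1.   ] w 0.0511 gf 46.8
  to go tool mm [  59.4  227.8 -127.8] rz 0.04
```

```bash

python3 -m pendant '[{"dx":0,"dy":0,"dz":-0.02,"rx":0,"ry":0,"rz":0,"hand":0.044},{"dx":0,"dy":0,"dz":-0.035,"rx":0,"ry":0,"rz":0,"hand":0.044},{"dx":0,"dy":0,"dz":-0.035,"rx":0,"ry":0,"rz":0,"hand":0.044},{"dx":0,"dy":0,"dz":-0.035,"rx":0,"ry":0,"rz":0,"hand":0.044},{"dx":0,"dy":0,"dz":-0.012,"rx":0,"ry":0,"rz":0,"hand":0.044},{"dx":0,"dy":0,"dz":0,"rx":0,"ry":0,"rz":0,"hand":0.044},{"dx":0,"dy":0,"dz":0,"rx":0,"ry":0,"rz":0,"hand":0.044}]'
python3 -m pendant '[{"dx":0.004,"dy":0.015,"dz":0,"rx":0,"ry":0,"rz":0,"hand":0.044},{"dx":0.007,"dy":0.027,"dz":0,"rx":0,"ry":0,"rz":0,"hand":0.044},{"dx":0.009,"dy":0.033,"dz":0,"rx":0,"ry":0,"rz":0,"hand":0.044},{"dx":0.009,"dy":0.035,"dz":0,"rx":0,"ry":0,"rz":0,"hand":0.044},{"dx":0.009,"dy":0.035,"dz":0,"rx":0,"ry":0,"rz":0,"hand":0.044},{"dx":0.009,"dy":0.033,"dz":0,"rx":0,"ry":0,"rz":0,"hand":0.044},{"dx":0.007,"dy":0.027,"dz":0,"rx":0,"ry":0,"rz":0,"hand":0.044},{"dx":0.004,"dy":0.015,"dz":0,"rx":0,"ry":0,"rz":0,"hand":0.044},{"dx":0.0015,"dy":0.006,"dz":0,"rx":0,"ry":0,"rz":0,"hand":0.044},{"dx":0,"dy":0,"dz":0,"rx":0,"ry":0,"rz":0,"hand":0.044},{"dx":0,"dy":0,"dz":0,"rx":0,"ry":0,"rz":0,"hand":0.044},{"dx":0,"dy":0,"dz":0,"rx":0,"ry":0,"rz":0,"hand":0.044}]'
python3 - <<'E'
from h import *
go(.662,.0308,.047,96.9)
E
```

```text
clock: 21.12
position: [0.4418, -0.0559, 0.1773]
ee_rot: [0.001, 0.663, 0.749, 0.0]
contact_force: [-0.6, -0.6, -2.2]
width: 0.051
gripper_force: 47.6
clock: 22.12
position: [0.6572, 0.03, 0.1759]
ee_rot: [-0.001, 0.663, 0.748, -0.001]
contact_force: [-0.3, -0.7, -1.2]
width: 0.0506
gripper_force: 47.6
t 22.12 pos [0.6572 0.03   0.1759] yaw 96.92 zax [-0.003 -0.    -1.   ] w 0.0506 gf 47.6
  to go tool mm [  0.2   5.3 128.9] rz 0.02
```

```bash

python3 -m pendant '[{"dx":0,"dy":0.003,"dz":0.02,"rx":0,"ry":0,"rz":0,"hand":0.044},{"dx":0,"dy":0,"dz":0.03,"rx":0,"ry":0,"rz":0,"hand":0.044},{"dx":0,"dy":0,"dz":0.03,"rx":0,"ry":0,"rz":0,"hand":0.044},{"dx":0,"dy":0,"dz":0.02,"rx":0,"ry":0,"rz":0,"hand":0.044},{"dx":0,"dy":0,"dz":0.01,"rx":0,"ry":0,"rz":0,"hand":0.044},{"dx":0,"dy":0,"dz":0,"rx":0,"ry":0,"rz":0,"hand":0.044},{"dx":0,"dy":0,"dz":0,"rx":0,"ry":0,"rz":0,"hand":0.044},{"dx":0,"dy":0,"dz":0,"rx":0,"ry":0,"rz":0,"hand":0.044}]'
python3 - <<'E'
from h import *
go(.662,.0308,.047,96.9)
E
```

```text
clock: 22.78
position: [0.6631, 0.0305, 0.0687]
ee_rot: [0.001, 0.663, 0.748, 0.001]
contact_force: [0.6, -0.7, -0.2]
width: 0.0511
gripper_force: 47.6
t 22.78 pos [0.6631 0.0305 0.0687] yaw 96.92 zax [ 0.003 -0.    -1.   ] w 0.0511 gf 47.6
  to go tool mm [ 0.5 -1.1 21.7] rz 0.02
```

```bash

python3 -m pendant '[{"dx":0,"dy":-0.0005,"dz":0.008,"rx":0,"ry":0,"rz":0,"hand":0.044},{"dx":0,"dy":0,"dz":0.007,"rx":0,"ry":0,"rz":0,"hand":0.044},{"dx":0,"dy":0,"dz":0.005,"rx":0,"ry":0,"rz":0,"hand":0.044},{"dx":0,"dy":0,"dz":0.0015,"rx":0,"ry":0,"rz":0,"hand":0.044},{"dx":0,"dy":0,"dz":0,"rx":0,"ry":0,"rz":0,"hand":0.044},{"dx":0,"dy":0,"dz":0,"rx":0,"ry":0,"rz":0,"hand":0.044},{"dx":0,"dy":0,"dz":0,"rx":0,"ry":0,"rz":0,"hand":0.044}]'
python3 -m pendant '[{"dx":0,"dy":0,"dz":0,"rx":0,"ry":0,"rz":0,"hand":0.054},{"dx":0,"dy":0,"dz":0,"rx":0,"ry":0,"rz":0,"hand":0.062},{"dx":0,"dy":0,"dz":0,"rx":0,"ry":0,"rz":0,"hand":0.07},{"dx":0,"dy":0,"dz":0,"rx":0,"ry":0,"rz":0,"hand":0.072},{"dx":0,"dy":0,"dz":-0.015,"rx":0,"ry":0,"rz":0,"hand":0.072},{"dx":0,"dy":0,"dz":-0.03,"rx":0,"ry":0,"rz":0,"hand":0.072},{"dx":0,"dy":0,"dz":-0.04,"rx":0,"ry":0,"rz":0,"hand":0.072},{"dx":0,"dy":0,"dz":-0.04,"rx":0,"ry":0,"rz":0,"hand":0.072},{"dx":0,"dy":0,"dz":-0.02,"rx":0,"ry":0,"rz":0,"hand":0.072},{"dx":-0.015,"dy":-0.02,"dz":0,"rx":0,"ry":0,"rz":0,"hand":0.072},{"dx":-0.024,"dy":-0.032,"dz":0,"rx":0,"ry":0,"rz":0,"hand":0.072},{"dx":-0.024,"dy":-0.032,"dz":0,"rx":0,"ry":0,"rz":0,"hand":0.072}]'
python3 -m pendant '[{"dx":-0.024,"dy":-0.032,"dz":0,"rx":0,"ry":0,"rz":0,"hand":0.072},{"dx":-0.024,"dy":-0.032,"dz":0,"rx":0,"ry":0,"rz":0,"hand":0.072},{"dx":-0.024,"dy":-0.032,"dz":0,"rx":0,"ry":0,"rz":0,"hand":0.072},{"dx":-0.024,"dy":-0.032,"dz":0,"rx":0,"ry":0,"rz":0,"hand":0.072},{"dx":-0.015,"dy":-0.02,"dz":0.01,"rx":0,"ry":0,"rz":0,"hand":0.072},{"dx":0,"dy":0,"dz":0.01,"rx":0,"ry":0,"rz":0,"hand":0.072},{"dx":0,"dy":0,"dz":0,"rx":0,"ry":0,"rz":0,"hand":0.072},{"dx":0,"dy":0,"dz":0,"rx":0,"ry":0,"rz":0,"hand":0.072},{"dx":0,"dy":0,"dz":0,"rx":0,"ry":0,"rz":0,"hand":0.072}]'
python3 - <<'E'
from h import *
d=snap("wrist","w8"); go(.43,-.192,.06,96.9)
m=cv2.inRange(d["hsv"],(0,0,0),(179,120,75))[120:300,190:330]
for k in cv2.findContours(m,0,1)[0]:
    if cv2.contourArea(k)>150: print(cv2.contourArea(k),np.array(cv2.boundingRect(k)),np.array(cv2.fitEllipse(k)[0])+(190,120))
cv2.imwrite("pics/w8c.png",cv2.resize(d["frame"][100:300,130:390,::-1],None,fx=3,fy=3))
E
```

```text
clock: 23.37
position: [0.6619, 0.0308, 0.0472]
ee_rot: [0.001, 0.663, 0.749, 0.001]
contact_force: [-1.3, 0.3, 9.1]
width: 0.0509
gripper_force: 48.8
clock: 24.37
position: [0.5855, -0.0421, 0.1903]
ee_rot: [0.001, 0.662, 0.749, 0.0]
contact_force: [0.1, -1.0, -0.9]
width: 0.0722
gripper_force: 0.0
clock: 25.12
position: [0.4533, -0.1695, 0.1704]
ee_rot: [0.0, 0.663, 0.749, 0.0]
contact_force: [0.3, 0.9, -0.2]
width: 0.0723
gripper_force: 0.0
t 25.17 pos [ 0.4535 -0.1695  0.1706] yaw 97.02 zax [ 0.001 -0.    -1.   ] w 0.0721 gf 0.0
  to go tool mm [-19.4 -26.1 110.6] rz 0.12
193.5 [27 59 32 35] [231.05078506 198.32062531]
```

View pics/w8c.png

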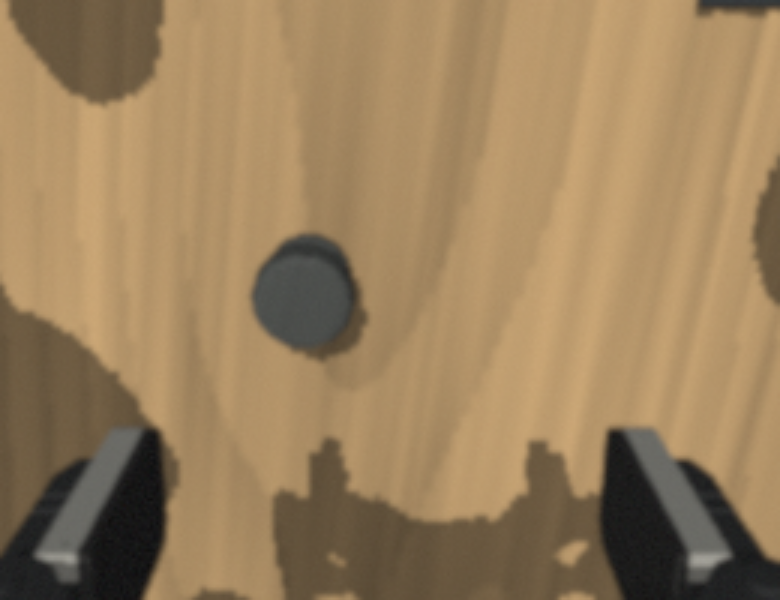

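The knob stands upright. Its head-top circle is centred at crop (303,300), which is pixel (231,200).

```bash
python3 - <<'E'
from h import *
d=snap("wrist"); X=plane(d,(231,200),.034); print(np.round(X,4)); go(X[0],X[1],.07,96.9)
t=snap("top"); 
for c,z in(("blue",.085),("red",.07),("yellow",.075),("white",.1)):
  for b in blobs(t,c,40,300): print(c,b[1],np.round(plane(t,b[2],z+.006),4))
E
```

```text
[ 0.4311 -0.1927  0.034 ]
t 25.22 pos [ 0.4534 -0.1695  0.1706] yaw 97.03 zax [ 0.001 -0.    -1.   ] w 0.0722 gf 0.0
  to go tool mm [-20.3 -25.1 100.6] rz 0.13
blue (276, 174, 10, 11) [ 0.5856 -0.0508  0.091 ]
red (249, 180, 9, 9) [0.5759 0.0188 0.076 ]
yellow (220, 182, 11, 11) [0.5681 0.0884 0.081 ]
white (240, 141, 16, 20) [0.6557 0.0313 0.106 ]
```

```bash

python3 -m pendant '[{"dx":-0.01,"dy":-0.0125,"dz":0.02,"rx":0,"ry":0,"rz":0.1,"hand":0.065},{"dx":-0.01,"dy":-0.0125,"dz":0.03,"rx":0,"ry":0,"rz":0,"hand":0.065},{"dx":0,"dy":0,"dz":0.03,"rx":0,"ry":0,"rz":0,"hand":0.065},{"dx":0,"dy":0,"dz":0.02,"rx":0,"ry":0,"rz":0,"hand":0.065},{"dx":0,"dy":0,"dz":0,"rx":0,"ry":0,"rz":0,"hand":0.065},{"dx":0,"dy":0,"dz":0,"rx":0,"ry":0,"rz":0,"hand":0.065},{"dx":0,"dy":0,"dz":0,"rx":0,"ry":0,"rz":0,"hand":0.065}]'
python3 - <<'E'
from h import *
d=snap("wrist","w9"); go(.431,-.193,.007,96.9); print(proj(d,(.431,-.193,.034)))
cv2.imwrite("pics/w9c.png",cv2.resize(d["frame"][160:360,130:390,::-1],None,fx=3,fy=3))
E
```

```text
clock: 25.85
position: [0.4312, -0.1932, 0.0714]
ee_rot: [0.001, 0.663, 0.748, 0.0]
contact_force: [1.1, 0.1, 1.4]
width: 0.0648
gripper_force: 0.0
t 25.9 pos [ 0.4314 -0.1934  0.0718] yaw 96.89 zax [ 0.003 -0.002 -1.   ] w 0.0649 gf 0.0
  to go tool mm [ 0.6 -0.5 64.8] rz -0.01
[256.88343037 221.05451142]
```

View pics/w9c.png

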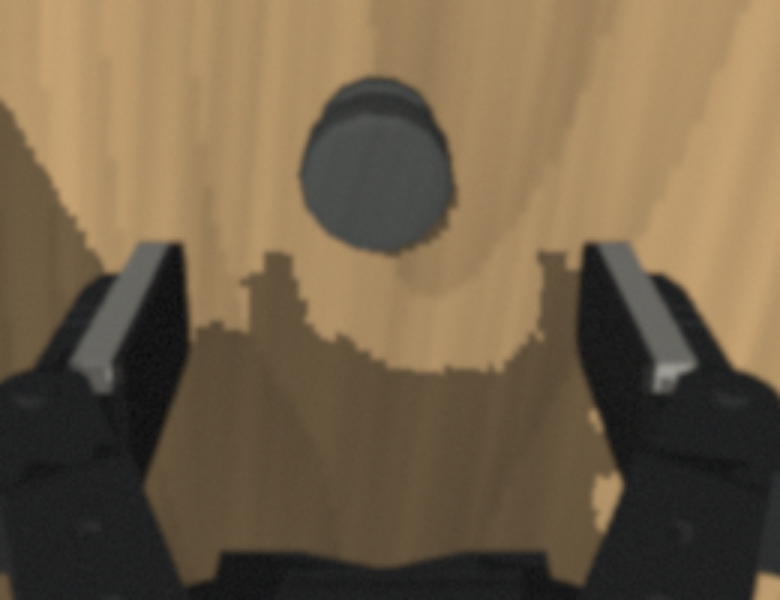

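The head is at pixel (255,220) against a predicted (257,221), so the position and height hold from two places. I'll grasp it.

```bash

python3 -m pendant '[{"dx":0.0005,"dy":-0.0005,"dz":0.02,"rx":0,"ry":0,"rz":0,"hand":0.062},{"dx":0,"dy":0,"dz":0.02,"rx":0,"ry":0,"rz":0,"hand":0.062},{"dx":0,"dy":0,"dz":0.015,"rx":0,"ry":0,"rz":0,"hand":0.062},{"dx":0,"dy":0,"dz":0.0085,"rx":0,"ry":0,"rz":0,"hand":0.062},{"dx":0,"dy":0,"dz":0,"rx":0,"ry":0,"rz":0,"hand":0.052},{"dx":0,"dy":0,"dz":0,"rx":0,"ry":0,"rz":0,"hand":0.044},{"dx":0,"dy":0,"dz":0,"rx":0,"ry":0,"rz":0,"hand":0.038},{"dx":0,"dy":0,"dz":0,"rx":0,"ry":0,"rz":0,"hand":0.026},{"dx":0,"dy":0,"dz":0,"rx":0,"ry":0,"rz":0,"hand":0.026},{"dx":0,"dy":0,"dz":0,"rx":0,"ry":0,"rz":0,"hand":0.026},{"dx":0,"dy":0,"dz":0,"rx":0,"ry":0,"rz":0,"hand":0.026}]' 40
python3 - <<'E'
from h import *
go(.574,.1788,.15,96.9)
E
```

```text
clock: 26.82
position: [0.4304, -0.1931, 0.0081]
ee_rot: [0.002, 0.664, 0.748, 0.0]
contact_force: [-0.1, 0.3, 6.2]
width: 0.0329
gripper_force: 39.4
t 26.82 pos [ 0.4304 -0.1931  0.0081] yaw 96.84 zax [ 0.003 -0.002 -1.   ] w 0.0329 gf 39.4
  to go tool mm [ 351.9  187.3 -142.1] rz -0.06
```

```bash

python3 -m pendant '[{"dx":0,"dy":0,"dz":-0.02,"rx":0,"ry":0,"rz":0,"hand":0.026},{"dx":0,"dy":0,"dz":-0.035,"rx":0,"ry":0,"rz":0,"hand":0.026},{"dx":0,"dy":0,"dz":-0.04,"rx":0,"ry":0,"rz":0,"hand":0.026},{"dx":0,"dy":0,"dz":-0.035,"rx":0,"ry":0,"rz":0,"hand":0.026},{"dx":0,"dy":0,"dz":-0.02,"rx":0,"ry":0,"rz":0,"hand":0.026},{"dx":0,"dy":0,"dz":0,"rx":0,"ry":0,"rz":0,"hand":0.026}]'
python3 -m pendant '[{"dx":0.017,"dy":0.009,"dz":0,"rx":0,"ry":0,"rz":0,"hand":0.026},{"dx":0.03,"dy":0.016,"dz":0,"rx":0,"ry":0,"rz":0,"hand":0.026},{"dx":0.035,"dy":0.0187,"dz":0,"rx":0,"ry":0,"rz":0,"hand":0.026},{"dx":0.035,"dy":0.0187,"dz":0,"rx":0,"ry":0,"rz":0,"hand":0.026},{"dx":0.035,"dy":0.0187,"dz":0,"rx":0,"ry":0,"rz":0,"hand":0.026},{"dx":0.035,"dy":0.0187,"dz":0,"rx":0,"ry":0,"rz":0,"hand":0.026},{"dx":0.035,"dy":0.0187,"dz":0,"rx":0,"ry":0,"rz":0,"hand":0.026},{"dx":0.035,"dy":0.0187,"dz":0,"rx":0,"ry":0,"rz":0,"hand":0.026},{"dx":0.035,"dy":0.0187,"dz":0,"rx":0,"ry":0,"rz":0,"hand":0.026},{"dx":0.03,"dy":0.016,"dz":0,"rx":0,"ry":0,"rz":0,"hand":0.026},{"dx":0.02,"dy":0.01,"dz":0,"rx":0,"ry":0,"rz":0,"hand":0.026},{"dx":0.01,"dy":0.005,"dz":0,"rx":0,"ry":0,"rz":0,"hand":0.026}]'
python3 -m pendant '[{"dx":0,"dy":0,"dz":0,"rx":0,"ry":0,"rz":0,"hand":0.026},{"dx":0,"dy":0,"dz":0,"rx":0,"ry":0,"rz":0,"hand":0.026},{"dx":0,"dy":0,"dz":0,"rx":0,"ry":0,"rz":0,"hand":0.026}]'
python3 - <<'E'
from h import *
go(.574,.179,.039,96.9)
d=snap("wrist","w10")
for a,b,e,k in blobs(d,"orange",300): print(int(a),b,np.round(e,1),np.round(plane(d,e,.03),4))
E
```

```text
clock: 27.32
position: [0.4322, -0.1943, 0.162]
ee_rot: [0.006, 0.664, 0.748, 0.001]
contact_force: [-0.2, -0.4, -1.0]
width: 0.0329
gripper_force: 40.0
clock: 28.32
position: [0.573, 0.1823, 0.1552]
ee_rot: [-0.001, 0.663, 0.749, -0.0]
contact_force: [0.2, -0.0, -1.0]
width: 0.0331
gripper_force: 40.0
clock: 28.57
position: [0.5719, 0.1777, 0.1562]
ee_rot: [-0.0, 0.664, 0.748, -0.001]
contact_force: [-0.3, 0.3, -0.8]
width: 0.0331
gripper_force: 40.0
t 28.57 pos [0.5719 0.1777 0.1562] yaw 96.79 zax [-0.002 -0.001 -1.   ] w 0.0331 gf 40.0
  to go tool mm [  1.2   2.4 117.2] rz -0.11
3995 (224, 146, 74, 71) [260.9 180.9] [0.5749 0.1796 0.03  ]
```

View pics/w10.png

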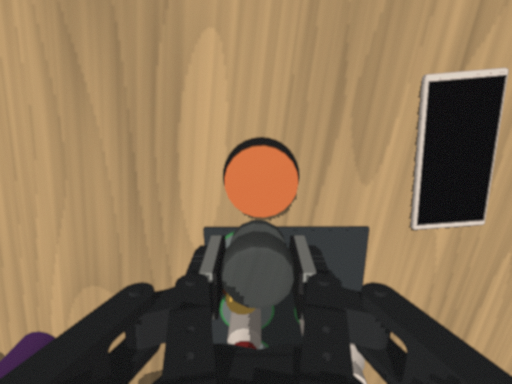

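The knob is held upright. The stand's top is centred at (261,181), which gives (.5745,.1793).

```bash

python3 -m pendant '[{"dx":0.001,"dy":0.0015,"dz":0.02,"rx":0,"ry":0,"rz":-0.1,"hand":0.026},{"dx":0,"dy":0,"dz":0.03,"rx":0,"ry":0,"rz":0,"hand":0.026},{"dx":0,"dy":0,"dz":0.03,"rx":0,"ry":0,"rz":0,"hand":0.026},{"dx":0,"dy":0,"dz":0.02,"rx":0,"ry":0,"rz":0,"hand":0.026},{"dx":0,"dy":0,"dz":0.005,"rx":0,"ry":0,"rz":0,"hand":0.026},{"dx":0,"dy":0,"dz":0,"rx":0,"ry":0,"rz":0,"hand":0.026},{"dx":0,"dy":0,"dz":0,"rx":0,"ry":0,"rz":0,"hand":0.026},{"dx":0,"dy":0,"dz":0,"rx":0,"ry":0,"rz":0,"hand":0.026}]'
python3 - <<'E'
from h import *
go(.5745,.179,.0385,96.9)
E
```

```text
clock: 29.28
position: [0.5757, 0.1802, 0.0536]
ee_rot: [0.001, 0.663, 0.748, 0.001]
contact_force: [0.4, -0.3, -0.9]
width: 0.033
gripper_force: 40.0
t 29.28 pos [0.5757 0.1802 0.0536] yaw 96.9 zax [ 0.004  0.    -1.   ] w 0.033 gf 40.0
  to go tool mm [-1.  -1.4 15.1] rz -0.0
```

```bash

python3 -m pendant '[{"dx":-0.0005,"dy":-0.0005,"dz":0.006,"rx":0,"ry":0,"rz":0,"hand":0.026},{"dx":0,"dy":0,"dz":0.006,"rx":0,"ry":0,"rz":0,"hand":0.026},{"dx":0,"dy":0,"dz":0.003,"rx":0,"ry":0,"rz":0,"hand":0.026},{"dx":0,"dy":0,"dz":0.0005,"rx":0,"ry":0,"rz":0,"hand":0.026},{"dx":0,"dy":0,"dz":0,"rx":0,"ry":0,"rz":0,"hand":0.026},{"dx":0,"dy":0,"dz":0,"rx":0,"ry":0,"rz":0,"hand":0.026},{"dx":0,"dy":0,"dz":0,"rx":0,"ry":0,"rz":0,"hand":0.026}]'
python3 - <<'E'
from h import *
go(.5745,.179,.0385,96.9)
E
```

```text
clock: 29.87
position: [0.5741, 0.1799, 0.0381]
ee_rot: [0.001, 0.663, 0.749, 0.0]
contact_force: [-3.0, -1.1, 10.4]
width: 0.0324
gripper_force: 41.2
t 29.87 pos [0.5741 0.1799 0.0381] yaw 96.96 zax [ 0.001 -0.    -1.   ] w 0.0324 gf 41.2
  to go tool mm [-1.   0.3 -0.4] rz 0.06
```

In contact, with the foot on the stand. I'll release, lift and back off toward the robot, then check.

```bash

python3 -m pendant '[{"dx":0,"dy":0,"dz":0,"rx":0,"ry":0,"rz":0,"hand":0.036},{"dx":0,"dy":0,"dz":0,"rx":0,"ry":0,"rz":0,"hand":0.045},{"dx":0,"dy":0,"dz":0,"rx":0,"ry":0,"rz":0,"hand":0.055},{"dx":0,"dy":0,"dz":0,"rx":0,"ry":0,"rz":0,"hand":0.065},{"dx":0,"dy":0,"dz":-0.015,"rx":0,"ry":0,"rz":0,"hand":0.065},{"dx":0,"dy":0,"dz":-0.03,"rx":0,"ry":0,"rz":0,"hand":0.065},{"dx":0,"dy":0,"dz":-0.04,"rx":0,"ry":0,"rz":0,"hand":0.065},{"dx":0,"dy":0,"dz":-0.04,"rx":0,"ry":0,"rz":0,"hand":0.065},{"dx":0,"dy":0,"dz":-0.025,"rx":0,"ry":0,"rz":0,"hand":0.065},{"dx":0,"dy":-0.03,"dz":0,"rx":0,"ry":0,"rz":0,"hand":0.065},{"dx":0,"dy":-0.04,"dz":0,"rx":0,"ry":0,"rz":0,"hand":0.065},{"dx":0,"dy":-0.04,"dz":0,"rx":0,"ry":0,"rz":0,"hand":0.065}]'
python3 -m pendant '[{"dx":0.02,"dy":-0.035,"dz":0,"rx":0,"ry":0,"rz":0,"hand":0.065},{"dx":0.02,"dy":-0.035,"dz":0,"rx":0,"ry":0,"rz":0,"hand":0.065},{"dx":0.02,"dy":-0.03,"dz":0,"rx":0,"ry":0,"rz":0,"hand":0.065},{"dx":0.02,"dy":-0.02,"dz":0,"rx":0,"ry":0,"rz":0,"hand":0.065},{"dx":0,"dy":0,"dz":0,"rx":0,"ry":0,"rz":0,"hand":0.065},{"dx":0,"dy":0,"dz":0,"rx":0,"ry":0,"rz":0,"hand":0.065}]'
python3 - <<'E'
from h import *
t=snap("top"); s=snap("side"); go(0.4,.2,.2,97)
a=cv2.resize(t["frame"][100:230,140:350],(600,371)); b=cv2.resize(s["frame"][140:270,160:310],None,fx=2.85,fy=2.85)[:,:]
h=371; b=cv2.resize(b,(int(b.shape[1]*h/b.shape[0]),h)); m=np.hstack([a,b]); m=cv2.resize(m,(800,int(h*800/m.shape[1]))); cv2.imwrite("pics/fin.png",m[:,:,::-1])
E
```

```text
clock: 30.87
position: [0.4641, 0.1665, 0.1863]
ee_rot: [0.0, 0.663, 0.748, 0.0]
contact_force: [-1.0, -0.1, 0.6]
width: 0.0652
gripper_force: 0.0
clock: 31.37
position: [0.3348, 0.232, 0.1864]
ee_rot: [0.0, 0.662, 0.75, 0.0]
contact_force: [0.4, -0.2, -0.3]
width: 0.065
gripper_force: 0.0
t 31.47 pos [0.3367 0.2316 0.1864] yaw 96.96 zax [ 0.001 -0.    -1.   ] w 0.0649 gf 0.0
  to go tool mm [-39.   59.1 -13.6] rz -0.04
```

View pics/fin.png

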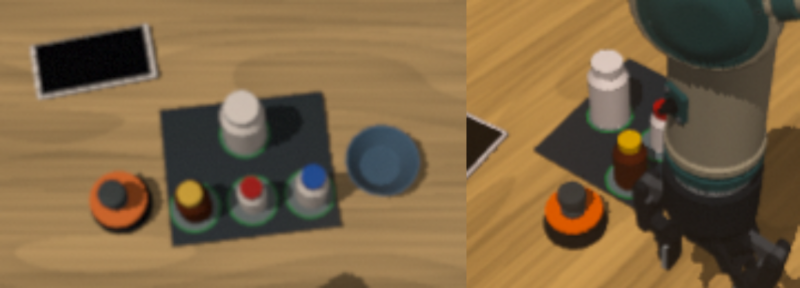

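The top and side views show the bottles upright and centred on their spots, the knob standing mid-stand, and the phone untouched. The gripper is clear of everything.

```bash
python3 -c "
from rig import manip
print(manip.sign_off())"
```

```text
the job is handed in; nothing more can be done
None
```

I handed the job in after about 31 s of robot time: the four bottles stand upright on their asked-for spots, the knob is upright in the middle of the work stand, and the tumbler, phone and purple look-alike were left alone.

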